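# Restock a two-layer sealant kit case with a pop-up divider tray

### The job

Restock the two-layer kit case: press its thumb latch so that the sprung divider tray pops up, then lay the steel punch in the long empty bottom compartment and put one of the two tube caps from the dish in the small empty compartment next to it. Swing the tray down and press it until it snaps shut over them, and only then lay the red-handled scraper flat inside the tray's rim. Leave the other cap in the dish and everything else standing where it is.

Things in the scene. Friction and masses are not known exactly. Their poses are not given: they have to be found in the camera images.
- case: grey plastic kit case, fixed, 150 mm (x) by 256 mm (y), walls 42 mm high, 4 mm thick. Origin: centre of its underside; z up. Thumb latch at the -x side, tray hinge at the +x side. Ribs 24 mm high, 4 mm thick part its floor: on the hinge side a 64 mm wide compartment with four spare nozzles (these stay), on the latch side the long empty compartment (towards +y) and the small empty one (towards -y)
- long_floor (a point): centre of the floor (its top face, 4 mm above the shelf) of the long empty bottom compartment on the latch side, clear 74 mm (x) by 172 mm (y); axes as the case
- small_floor (a point): centre of the floor (top face, 4 mm above the shelf) of the small empty bottom compartment, also on the latch side, clear 74 mm (x) by 72 mm (y); axes as the case
- tray_hinge (a point): middle of the divider tray's hinge line, 44 mm above the shelf on the case's +x side; the line runs along its y axis (axes as the case)
- tray (a joint): angle of the divider tray about its hinge, rad: under 0.02 shut and latched, growing as the front edge rises. Let go by the latch, a spring swings it up in about 1 s to 1.83, leaning back past upright. Pushing it down takes under 2 N at the front edge until its last 12 mm, where it must shove the latch hook aside: 4 to 6 N at mid front edge; then it snaps shut and stays
- tray_floor (a point): centre of the upper face of the divider tray's floor, darker grey; moves with it. Axes those of the case while shut (z out of the upper face, -x to the front edge). Tray 148 mm (x) by 256 mm (y), floor 4 mm thick, upper face 2 mm above the hinge line; on that face a rim 4 mm wide, 10 mm high all round, inside it 140 by 248 mm. Shut, the upper face is 46 to 48 mm above the shelf
- tray_edge (a point): middle of the tray's front edge (the edge by the latch, 148 mm from the hinge line), at the height of the tray's upper face; moves with the tray, axes as tray_floor
- latch_pad (a point): centre of the upper face of the latch's thumb pad, 34 mm (x) by 50 mm (y), 28 mm above the shelf, in front of the case; the latch's hook stands upright 21 mm behind (case +x of) this point, up to 64 mm above the shelf. Pressed straight down, it lets the tray go after about 4 mm at 4 N, stops after 9 mm at 5 N, and springs back
- latch (a joint): angle of the rocking latch, rad: 0 at rest, grows to 0.30 as the pad is pressed down
- punch_grip (a point): stainless steel cartridge punch lying flat: bar handle 80 by 18 mm, 16 mm high, with a thin round spike, 150 mm long in all, about 170 g. This point is half-way up in the handle, 45 mm from its rear end and close to the centre of mass; x points along the punch to the spike's tip, z up
- punch_tip (a point): tip of the punch's spike, 105 mm ahead (+x) of punch_grip
- cap_a_mid (a point): white plastic tube cap standing upright in the dish, 23 mm in diameter (26 mm at its 4 mm high foot), 26 mm high, 12 g; centre, half-way up (13 mm over its underside)
- cap_b_mid (a point): the other tube cap, the same as cap_a; the two stand 54 mm apart, either will do
- dish: white ceramic dish, loose, 122 mm across and 16 mm high, floor 5 mm thick; origin: centre of its underside; the two caps stand on its floor 27 mm from the centre along its +x (cap_a) and -x (cap_b)
- scraper_grip (a point): putty scraper lying flat, 190 mm long, about 70 g: red plastic handle 105 by 26 mm, 18 mm high, and a pale plastic blade 72 mm wide, 3 mm thick. This point is half-way up in the handle, 75 mm from its rear end, 115 mm from the blade's edge, near the centre of mass; x points along the scraper to the blade, z up
- scraper_end (a point): rear end of the scraper's handle, half-way up, 75 mm behind (-x) scraper_grip
- scraper_blade (a point): middle of the scraper's blade edge, 115 mm ahead (+x) of scraper_grip, 1.5 mm over the underside
- tin: closed tin, 74 mm in diameter, 85 mm high, a bystander; origin: centre of its underside
- tape: roll of tape lying flat, 96 mm across, 25 mm high, a bystander; origin: centre of its underside
- organizer: grey rack, 72 mm (x) by 204 mm (y), with three caulk tubes standing in its slots, 233 mm high with them, fixed, a bystander; origin: centre of its underside

How it is judged:
By the outcome, as a careful person would: the job done as asked, in the order asked, and still so for the second after the job is handed in, with the robot touching nothing.
It also fails if it takes over 72 s, if anything falls off the work surface, if the arm or the gripper's body presses on something with over 40 N, if the wrist force passes 120 N, or if a joint passes its speed limit or range.

### The arm

A 6-joint arm with a two-finger parallel gripper is mounted at the origin on the work surface. World frame = base frame: x ahead of the robot, y to its left, z up, the work surface at z = 0. Lengths are in m, angles in rad, forces in N, time in s.
With the tool pointing down it reaches from about 0.325 to 1 m from the base axis. Payload 5.1 kg.
Tool frame: the origin (TCP) lies midway between the tips of the shut fingers; the grasp point (between the pads) lies env.grip_point_offset behind it (env.grip_point_offset is the distance from the TCP to the grasp point, in m); y points along the fingers, x is the direction in which the jaws open and shut, and the axes are right-handed (so a half turn about y gives the same grasp; the last joint's range is limited). The gripper opens to 85 mm and grips with 20 to 120 N. Pads are 22 mm wide; open, the fingers measure 114 mm over their backs; the gripper's body (76 mm by 85 mm) begins 54 mm behind the grasp point. The pads swing forward as they close: fully open they stand 13 mm farther back than shut.
Start: joints at [1.207, 0.124, 1.65, -0, 1.367, -0.083], TCP at [0.18, 0.625, 0.231] pointing down, gripper open.
Joint ranges: [-2.61, 2.61], [-1.02, 2.33], [0.03, 2.71], [-1.35, 4.49], [0.32, 2.68], [-2.91, 2.91]. Speed limits (rad/s): [2.57, 2.57, 3.14, 3.14, 3.14, 3.14].

### API

Orientations are given as a rotation vector (axis times angle).
In Python, from rig import env gives the robot as it stands.
- The arm moves only by the shell command python3 -m inch 'ROWS' [FORCE]. ROWS is JSON, a list of rows, each an object with "dp": the shift along the tool's x, y, z in mm, a list of three; "delta_rot": the turn, a rotation vector about the tool's x, y, z in rad, a list of three; "gripper": the gripper's target within -1 to 1 (fully open at 1, half-way at 0, shut at -1). A call has exactly 5 rows; each row shifts and turns the commanded pose from where the row before left it, along the tool's axes as they then stand; what a row does not reach is not made up. A row lasts 1/12 s, in which the tool goes at most 41.7 mm and 7.16 degrees, less where a joint would pass 70% of its speed; a pose out of reach is approached as far as the arm can. A call is refused whole if a number of a shift passes 41.7 or a number of a turn 0.125, either way. A call with a gripper value outside its range is refused whole. The fingers move at their own pace and stop on an object; FORCE is the grip in N (left out, the last holds). Time passes only in rows, so rows that do not move let the fingers close, or fill a call up. It gives the time, the measured TCP pose, the force and the opening at its end, in the units of the state.
- env.get_obs(): the state, without advancing time (a new reading comes with each control period).
- env.camera(name): name is "scene" or "top" or "wrist"; returns (picture, depth): 480x640x3 uint8, red, green, blue; 480x640 float32, m along the optical axis (not along the pixel's ray), 0 where there is no reading.
- env.calibration(name): a dict with "K" (3x3 intrinsics, pixels), "R" (3x3) and "t" (3): a world point X has camera coordinates R X + t. Camera axes: x right, y down, z forward; pixel columns grow to the right and rows downward; lengths in m; the calibration is good to about 2 mm. The wrist camera is an equidistant fisheye: a pixel r from the principal point sees the ray r / f radians off the axis. A picture is of the moment at which its call begins: read the wrist's pose just before it. calibration takes no time and is no camera call; for the wrist camera it gives the pose at the moment of the call.
- env.finish_job(): hands the job in, once; it reports no verdict.
The state is a dict: "t": time; "joints": joint angles; "joint_vel": joint speeds; "effort": joint torques, N m; "tcp_pos": TCP position; "ee_rot": TCP orientation; "contact_force": force on the tool from outside, world axes, zero at the start; "ft_torque": the same for the moment, N m; "grip_width": finger opening in m.
Only numpy, scipy, OpenCV 4.12 (cv2) and the standard library are available. Lean on these libraries where they do the work, as an engineer would, in place of code of your own. Each camera call takes 0.05 s, during which the arm holds its last target.

## Working session

There is one attempt and no reset: what is moved stays moved. The work goes in short steps, Python scripts to look and compute and a shell command to move; the robot and the scene stay as the last step left them, time stands still between calls to the robot, and variables do not carry over. Pictures are saved under pics/ and viewed, and the job is handed in when it is done.

```bash
ls -la; mkdir -p pics; cat > h.py <<'E'
import numpy as np, cv2
from scipy.spatial.transform import Rotation as R
from rig import env
def snap(name,fn):
    c=env.calibration(name); im,d=env.camera(name)
    cv2.imwrite('pics/'+fn+'.png',im[:,:,::-1]); np.savez('pics/'+fn+'.npz',im=im,d=d,**{k:np.array(c[k]) for k in 'KRt'})
    return im,d,c
def load(fn): return np.load('pics/'+fn+'.npz')
def pt(s,u,v,z=None):
    K=s['K'];Rm=s['R'];t=s['t']
    r=np.array([(u-K[0,2])/K[0,0],(v-K[1,2])/K[1,1],1.])
    if z is None:
        p=s['d'][int(round(v)),int(round(u))]*r
        return Rm.T@(p-t)
    o=-Rm.T@t; w=Rm.T@r
    return o+w*(z-o[2])/w[2]
def crop(fn,x0,y0,x1,y1,k,out):
    im=cv2.imread('pics/'+fn+'.png')[y0:y1,x0:x1]
    cv2.imwrite('pics/'+out+'.png',cv2.resize(im,None,fx=k,fy=k,interpolation=cv2.INTER_CUBIC))
def st():
    o=env.get_obs(); print({k:np.round(o[k],4).tolist() for k in ['t','joints','tcp_pos','ee_rot','contact_force','grip_width']})
    return o
E
python3 - <<'E'
from h import *
print(env.grip_point_offset); o=st(); print(R.from_rotvec(o['ee_rot']).as_matrix().round(3))
for n in ['top','scene']:
    im,d,c=snap(n,n+'0'); print(n,c['K'],c['R'],c['t'])
E
```

```text
total 12
drwxr-xr-x  3 agent agent 4096 Dec  7 08:48 .
drwxr-xr-x 23 root  root  4096 Dec  7 08:48 ..
drwxr-xr-x  2 agent agent 4096 Dec  7 08:48 pics
0.0187
{'t': 0.0, 'joints': [1.2074, 0.1245, 1.6517, -0.0, 1.3675, -0.0826], 'tcp_pos': [0.1799, 0.624, 0.2301], 'ee_rot': [-1.3302, -0.9986, 1.0015], 'contact_force': [-0.0801, -0.1692, 0.0777], 'grip_width': 0.0852}
[[ 0.277 -0.001 -0.961]
 [ 0.961 -0.002  0.277]
 [-0.002 -1.     0.   ]]
top [[459.85138502   0.         321.21077346]
 [  0.         459.85138502 242.29862054]
 [  0.           0.           1.        ]] [[-0.10448416 -0.99450721  0.00620259]
 [-0.96974245  0.10049472 -0.22248683]
 [ 0.22064143 -0.02926127 -0.97491596]] [-0.08339433  0.61435998  0.91001811]
scene [[544.24709255   0.         328.92678739]
 [  0.         544.24709255 236.44398344]
 [  0.           0.           1.        ]] [[ 0.85764664  0.51421397  0.00512147]
 [ 0.40668674 -0.67214179 -0.61873364]
 [-0.31471913  0.53273766 -0.78558415]] [-0.44908039 -0.30571199  1.4264749 ]
```

View pics/top0.png

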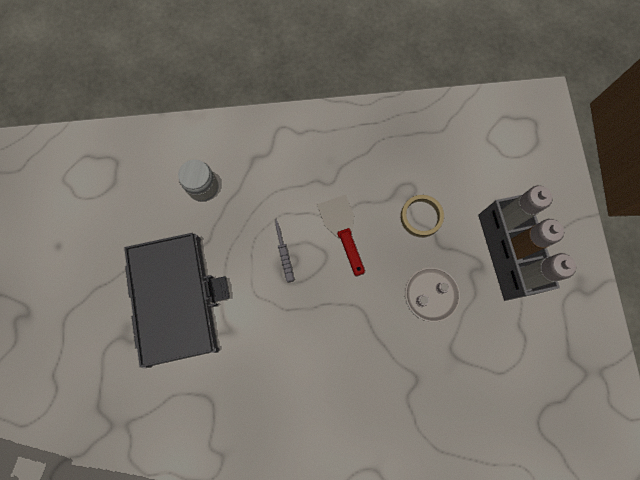

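View pics/scene0.png

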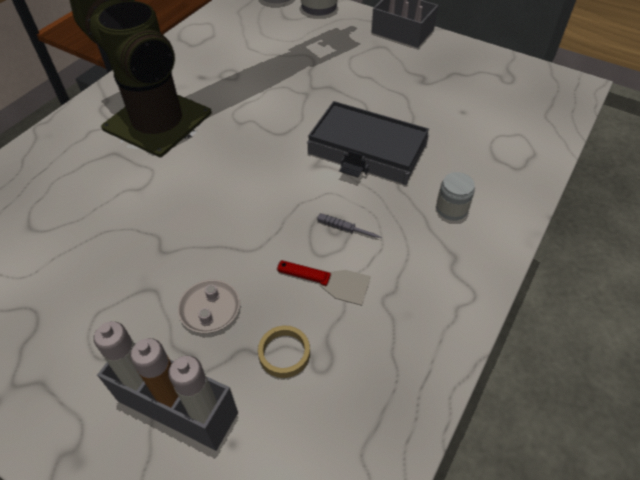

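```bash
python3 - <<'E'
from h import *
s=load('top0')
crop('top0',115,215,245,375,4.5,'c1'); crop('top0',255,180,375,300,5,'c2'); crop('top0',395,255,475,335,6,'c3')
for n,u,v,z in [('pad',221,289,.028),('cTL',126,248,.056),('cTR',194,235,.056),('cBR',215,351,.056),('cBL',141,366,.056),('ptip',277,219,.004),('prear',291,281,.012),('sc',347,232,.015),('scend',360,274,.015),('capl',421,300,.031),('capr',441,288,.031),('tape',422,216,.025),('tin',195,173,.085)]:
    print(n,pt(s,u,v,z).round(4),pt(s,u,v).round(4))
E
```

```text
pad [0.5308 0.0791 0.028 ] [0.5303 0.0785 0.0314]
cTL [0.6362 0.2713 0.056 ] [0.6367 0.2721 0.0541]
cTR [0.6499 0.125  0.056 ] [0.6539 0.1287 0.0414]
cBR [0.4009 0.093  0.056 ] [0.4011 0.0959 0.0426]
cBL [0.3869 0.2438 0.056 ] [0.3869 0.2433 0.0573]
ptip [ 0.6824 -0.0532  0.004 ] [ 0.6846 -0.0527 -0.0036]
prear [ 0.5349 -0.0727  0.012 ] [ 0.5355 -0.0725  0.0078]
sc [ 0.6325 -0.2089  0.015 ] [ 0.6307 -0.2083  0.0222]
scend [ 0.5341 -0.2264  0.015 ] [ 0.5344 -0.2266  0.0131]
capl [ 0.4619 -0.3486  0.031 ] [ 0.462  -0.3488  0.0303]
capr [ 0.4831 -0.3958  0.031 ] [ 0.483  -0.3954  0.0323]
tape [ 0.6496 -0.3812  0.025 ] [ 0.6553 -0.3869  0.0034]
tin [0.7802 0.1096 0.085 ] [0.7815 0.1104 0.0818]
```

View pics/c1.png

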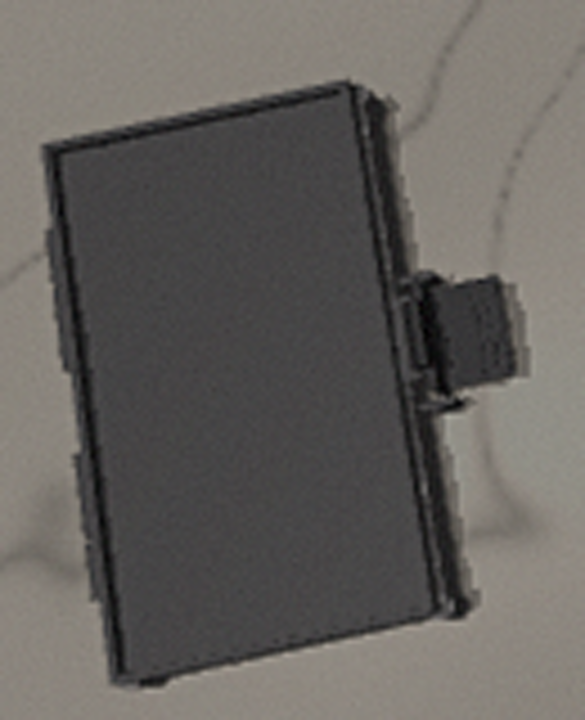

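View pics/c2.png

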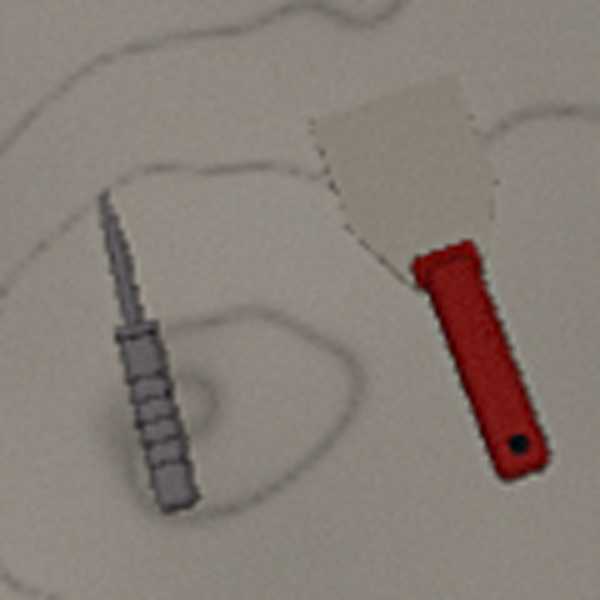

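View pics/c3.png

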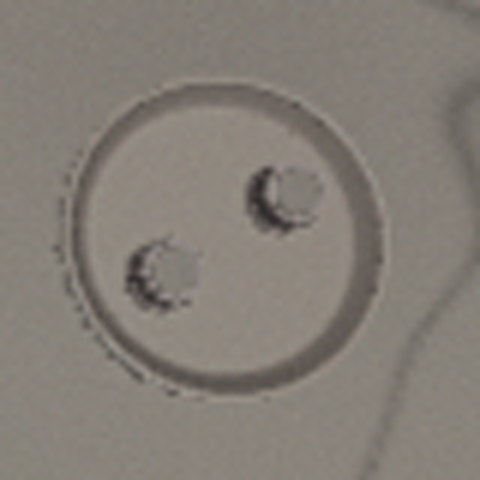

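```bash
python3 - <<'E'
from h import *
s=load('top0')
def c1(x,y): return 115+x/4.5-.4,215+y/4.5-.4
def c2(x,y): return 255+x/5-.4,180+y/5-.4
def c3(x,y): return 395+x/6-.4,255+y/6-.4
T=[pt(s,*c1(*p),z=.057) for p in [(45,147),(350,83),(438,612),(115,685)]]
T=np.array(T)[:,:2];print(T.round(4),T.mean(0), [np.linalg.norm(T[i]-T[i-1]).round(4) for i in range(4)])
for a,b in [(3,0),(2,1)]: d=T[b]-T[a]; print('far dir deg',np.degrees(np.arctan2(d[1],d[0])))
for a,b in [(1,0),(2,3)]: d=T[b]-T[a]; print('casex deg',np.degrees(np.arctan2(d[1],d[0])))
P=np.array([pt(s,*c1(*p),z=.028) for p in [(440,283),(500,277),(520,375),(455,390)]]);print('pad',P.mean(0),P.round(4).tolist())
for n,p,z in [('ptip',(104,192),.008),('shoulder',(138,330),.012),('prear',(180,505),.012),('scR',(523,473),.012),('scF',(447,252),.012),('bladeL',(310,122),.002),('bladeR',(457,77),.002)]: print(n,pt(s,*c2(*p),z=z).round(4))
for n,p,z in [('capl',(173,272),.031),('capr',(297,195),.031),('dish',(228,238),.016)]: print(n,pt(s,*c3(*p),z=z).round(4))
# depth based
d=s['d'];im=s['im']
uu,vv=np.meshgrid(np.arange(640),np.arange(480))
K=s['K'];X=np.stack([(uu-K[0,2])/K[0,0]*d,(vv-K[1,2])/K[1,1]*d,d],-1); W=(X-s['t'])@s['R']
np.save('pics/W0.npy',W)
def sel(x0,x1,y0,y1,z0,z1): return (uu>x0)&(uu<x1)&(vv>y0)&(vv<y1)&(W[...,2]>z0)&(W[...,2]<z1)
for n,a in [('tray',(120,230,225,380,.04,.052)),('cl',(412,430,292,308,.024,.04)),('cr',(432,450,280,296,.024,.04)),('table',(300,320,320,340,-.05,.05)),('pad',(213,232,276,302,.02,.04))]:
    m=sel(*a);print(n,m.sum(),np.median(W[m],0).round(4),W[m].mean(0).round(4))
    if n in('tray','pad'):
        r=cv2.minAreaRect(W[m][:,:2].astype(np.float32)*1000);print(r)
hsv=cv2.cvtColor(im,cv2.COLOR_RGB2HSV); m=(hsv[...,1]>150)&((hsv[...,0]<8)|(hsv[...,0]>172))&(uu<380)&(uu>320)
print('red z',np.median(W[m][:,2]),cv2.minAreaRect(np.array([pt(s,u,v,.015)[:2]*1000 for u,v in zip(uu[m],vv[m])],np.float32)))
E
```

```text
[[0.6378 0.2739]
 [0.6544 0.1281]
 [0.4023 0.0989]
 [0.3855 0.2451]] [0.52001288 0.18649796] [np.float64(0.254), np.float64(0.1467), np.float64(0.2537), np.float64(0.1472)]
far dir deg 6.505925810554316
far dir deg 6.598387684213281
casex deg 96.47070458745449
casex deg 96.56572584755062
pad [0.53269508 0.07906402 0.028     ] [[0.5579, 0.0964, 0.028], [0.5579, 0.0673, 0.028], [0.5095, 0.0606, 0.028], [0.5055, 0.092, 0.028]]
ptip [ 0.684 -0.05   0.008]
shoulder [ 0.6169 -0.0602  0.012 ]
prear [ 0.5358 -0.0719  0.012 ]
scR [ 0.5343 -0.2249  0.012 ]
scF [ 0.6386 -0.203   0.012 ]
bladeL [ 0.7096 -0.1476  0.002 ]
bladeR [ 0.7244 -0.2182  0.002 ]
capl [ 0.4615 -0.3539  0.031 ]
capr [ 0.4844 -0.4028  0.031 ]
dish [ 0.4729 -0.3794  0.016 ]
tray 8143 [0.5164 0.1881 0.0474] [0.5178 0.1878 0.0473]
((519.3289184570312, 183.31057739257812), (258.1482849121094, 172.45254516601562), 6.638533592224121)
cl 97 [ 0.4615 -0.3537  0.0318] [ 0.4614 -0.3538  0.0316]
cr 98 [ 0.4856 -0.4021  0.0317] [ 0.4853 -0.4022  0.0313]
table 360 [ 4.247e-01 -1.039e-01  3.000e-04] [ 4.248e-01 -1.038e-01  4.000e-04]
pad 331 [0.5303 0.08   0.0285] [0.5309 0.0798 0.0285]
((532.4414672851562, 81.02519226074219), (50.21662902832031, 34.0077018737793), 5.239457607269287)
red z 0.017465920303548037 ((586.9461669921875, -214.2122039794922), (107.52074432373047, 28.79722023010254), 15.653909683227539)
```

```bash
cat >> h.py <<'E'
C0=np.array([.520,.1865]); ex=np.array([-.1135,.9935]); ey=np.array([-.9935,-.1135])
def case(x,y): return C0+x/1000*ex+y/1000*ey   # mm from tray centre
def Rj(deg,tilt=0):  # jaw dir deg, tool down; tilt about tool z after
    a=np.radians(deg); x=np.array([np.cos(a),np.sin(a),0]); y=np.array([0,0,-1.])
    return R.from_matrix(np.stack([x,y,np.cross(x,y)],1))*R.from_rotvec([0,0,tilt])
def plan(p,Rt,n,maxrot=.12):
    o=env.get_obs(); P=np.array(o['tcp_pos']);Q=R.from_rotvec(o['ee_rot']); p=np.array(p,float)
    rv=(Q.inv()*Rt).as_rotvec(); k=max(1,int(np.ceil(np.abs(rv).max()/maxrot))); k=min(k,n)
    print('dist mm',np.linalg.norm(p-P)*1000,'total tool dp',((Q.inv().apply(p-P))*1000).round(1),'in target frame',(Rt.inv().apply(p-P)*1000).round(1),'rot',rv.round(3),'over',k)
    for i in range(n):
        dp=Q.inv().apply((p-P)/n)*1000; dr=rv/k if i<k else rv*0
        print(i,dp.round(1).tolist(),dr.round(3).tolist())
        if i<k: Q=Q*R.from_rotvec(rv/k)
E
python3 - <<'E'
from h import *
p=case(-112,0); print(p)
plan([*p,.13],Rj(96.5,-.2),20)
E
```

```text
[0.532712 0.075228]
dist mm 660.0061308417064 total tool dp [-429.3  100.9 -491. ] in target frame [-593.4  -18.1 -288.4] rot [ 0.039 -0.393 -0.199] over 4
0 [-21.5, 5.0, -24.6] [0.01, -0.098, -0.05]
1 [-24.0, 3.7, -22.4] [0.01, -0.098, -0.05]
2 [-26.2, 2.2, -19.9] [0.01, -0.098, -0.05]
3 [-28.1, 0.7, -17.3] [0.01, -0.098, -0.05]
4 [-29.7, -0.9, -14.4] [0.0, -0.0, -0.0]
5 [-29.7, -0.9, -14.4] [0.0, -0.0, -0.0]
6 [-29.7, -0.9, -14.4] [0.0, -0.0, -0.0]
7 [-29.7, -0.9, -14.4] [0.0, -0.0, -0.0]
8 [-29.7, -0.9, -14.4] [0.0, -0.0, -0.0]
9 [-29.7, -0.9, -14.4] [0.0, -0.0, -0.0]
10 [-29.7, -0.9, -14.4] [0.0, -0.0, -0.0]
11 [-29.7, -0.9, -14.4] [0.0, -0.0, -0.0]
12 [-29.7, -0.9, -14.4] [0.0, -0.0, -0.0]
13 [-29.7, -0.9, -14.4] [0.0, -0.0, -0.0]
14 [-29.7, -0.9, -14.4] [0.0, -0.0, -0.0]
15 [-29.7, -0.9, -14.4] [0.0, -0.0, -0.0]
16 [-29.7, -0.9, -14.4] [0.0, -0.0, -0.0]
17 [-29.7, -0.9, -14.4] [0.0, -0.0, -0.0]
18 [-29.7, -0.9, -14.4] [0.0, -0.0, -0.0]
19 [-29.7, -0.9, -14.4] [0.0, -0.0, -0.0]
```

```bash
python3 -m inch '[{"dp":[-21.5,5,-24.6],"delta_rot":[0.01,-0.098,-0.05],"gripper":-1},{"dp":[-24,3.7,-22.4],"delta_rot":[0.01,-0.098,-0.05],"gripper":-1},{"dp":[-26.2,2.2,-20],"delta_rot":[0.01,-0.098,-0.05],"gripper":-1},{"dp":[-28,0.7,-17.3],"delta_rot":[0.01,-0.098,-0.05],"gripper":-1},{"dp":[-30,-1,-14.4],"delta_rot":[0,0,0],"gripper":-1}]' 30
python3 -m inch '[{"dp":[-35,-1,-17],"delta_rot":[0,0,0],"gripper":-1},{"dp":[-35,-1,-17],"delta_rot":[0,0,0],"gripper":-1},{"dp":[-35,-1,-17],"delta_rot":[0,0,0],"gripper":-1},{"dp":[-35,-1,-17],"delta_rot":[0,0,0],"gripper":-1},{"dp":[-35,-1,-17],"delta_rot":[0,0,0],"gripper":-1}]'
python3 -m inch '[{"dp":[-35,-1,-17],"delta_rot":[0,0,0],"gripper":-1},{"dp":[-35,-1,-17],"delta_rot":[0,0,0],"gripper":-1},{"dp":[-35,-1,-17],"delta_rot":[0,0,0],"gripper":-1},{"dp":[-35,-1,-17],"delta_rot":[0,0,0],"gripper":-1},{"dp":[-35,-1,-17],"delta_rot":[0,0,0],"gripper":-1}]'
python3 - <<'E'
from h import *
st()
p=case(-112,0)
plan([*p,.075],Rj(96.5,-.2),5)
plan([*p,.034],Rj(96.5,-.2),5)
E
```

```text
t: 0.52
tcp_pos: [0.2677, 0.4858, 0.205]
ee_rot: [-0.996, -1.368, 1.144]
contact_force: [1.4, -0.1, -1.0]
grip_width: 0.026
t: 0.93
tcp_pos: [0.371, 0.3241, 0.1758]
ee_rot: [-0.998, -1.367, 1.142]
contact_force: [1.4, 0.6, 0.6]
grip_width: 0.0004
t: 1.35
tcp_pos: [0.4742, 0.1617, 0.1458]
ee_rot: [-0.999, -1.366, 1.141]
contact_force: [0.7, -0.7, 0.9]
grip_width: 0.0002
{'t': 1.35, 'joints': [0.1104, -0.1557, 2.0841, 0.2135, 1.2212, -1.6425], 'tcp_pos': [0.4742, 0.1617, 0.1458], 'ee_rot': [-0.9986, -1.3663, 1.1414], 'contact_force': [0.7268, -0.7368, 0.8627], 'grip_width': 0.0002}
dist mm 126.15279816739216 total tool dp [-104.5   51.   -48.9] in target frame [-104.8   51.   -48.3] rot [ 0.    -0.005  0.   ] over 1
0 [-20.9, 10.2, -9.8] [0.0, -0.005, 0.0]
1 [-21.0, 10.2, -9.7] [0.0, -0.0, 0.0]
2 [-21.0, 10.2, -9.7] [0.0, -0.0, 0.0]
3 [-21.0, 10.2, -9.7] [0.0, -0.0, 0.0]
4 [-21.0, 10.2, -9.7] [0.0, -0.0, 0.0]
dist mm 152.98400186981675 total tool dp [-112.7   91.2  -48.9] in target frame [-112.9   91.2  -48.3] rot [ 0.    -0.005  0.   ] over 1
0 [-22.5, 18.2, -9.8] [0.0, -0.005, 0.0]
1 [-22.6, 18.2, -9.7] [0.0, -0.0, 0.0]
2 [-22.6, 18.2, -9.7] [0.0, -0.0, 0.0]
3 [-22.6, 18.2, -9.7] [0.0, -0.0, 0.0]
4 [-22.6, 18.2, -9.7] [0.0, -0.0, 0.0]
```

```bash
python3 -m inch '[{"dp":[-26,8,-12],"delta_rot":[0,0,0],"gripper":-1},{"dp":[-26,8,-12],"delta_rot":[0,0,0],"gripper":-1},{"dp":[-26,12,-12],"delta_rot":[0,0,0],"gripper":-1},{"dp":[-26,22,-12],"delta_rot":[0,0,0],"gripper":-1},{"dp":[0,0,0],"delta_rot":[0,0,0],"gripper":-1}]'
python3 - <<'E'
from h import *
st()
p=case(-112,0)
plan([*p,.034],Rj(96.5,-.2),2)
snap('wrist','w1')
E
```

```text
t: 1.77
tcp_pos: [0.5299, 0.0743, 0.0711]
ee_rot: [-0.996, -1.358, 1.143]
contact_force: [-1.9, 0.3, -0.7]
grip_width: -0.0002
{'t': 1.7667, 'joints': [-0.0624, 0.044, 2.0324, 0.2183, 1.1172, -1.8382], 'tcp_pos': [0.5299, 0.0743, 0.0711], 'ee_rot': [-0.9958, -1.3577, 1.1425], 'contact_force': [-1.911, 0.3025, -0.7027], 'grip_width': -0.0002}
dist mm 37.233618998272796 total tool dp [-6.8 36.5 -3.2] in target frame [-6.8 36.5 -2.9] rot [-0.007 -0.01   0.   ] over 1
0 [-3.4, 18.2, -1.6] [-0.007, -0.01, 0.0]
1 [-3.4, 18.2, -1.4] [-0.0, -0.0, 0.0]
```

View pics/w1.png

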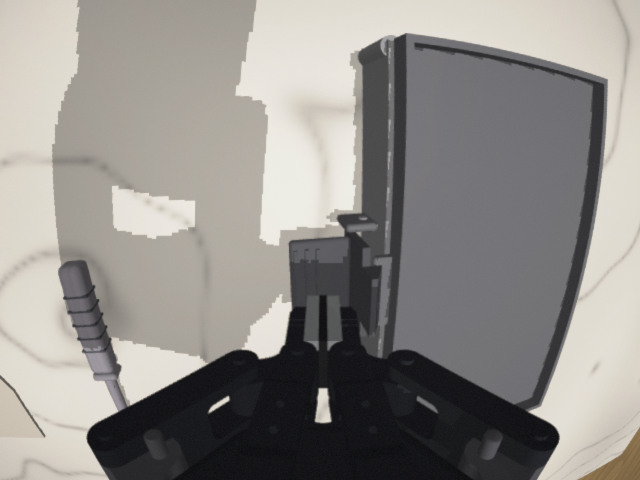

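The wrist view shows the pad at about (320, 270), straight ahead of the shut fingertips (322, 300), with the tray shut at right.

```bash
python3 -m inch '[{"dp":[-3.4,18,-1.5],"delta_rot":[0,-0.01,0],"gripper":-1},{"dp":[-3.4,18,-1.5],"delta_rot":[0,0,0],"gripper":-1},{"dp":[-1,5,0],"delta_rot":[0,0,0],"gripper":-1},{"dp":[-1,5,0],"delta_rot":[0,0,0],"gripper":-1},{"dp":[-0.6,3,0],"delta_rot":[0,0,0],"gripper":-1}]'
python3 - <<'E'
from h import *
snap('top','t1')
crop('t1',100,200,320,380,3.5,'t1c')
E
```

```text
t: 2.23
tcp_pos: [0.5341, 0.0787, 0.0272]
ee_rot: [-0.993, -1.375, 1.149]
contact_force: [-1.7, -1.3, 3.7]
grip_width: 0.0002
```

View pics/t1c.png

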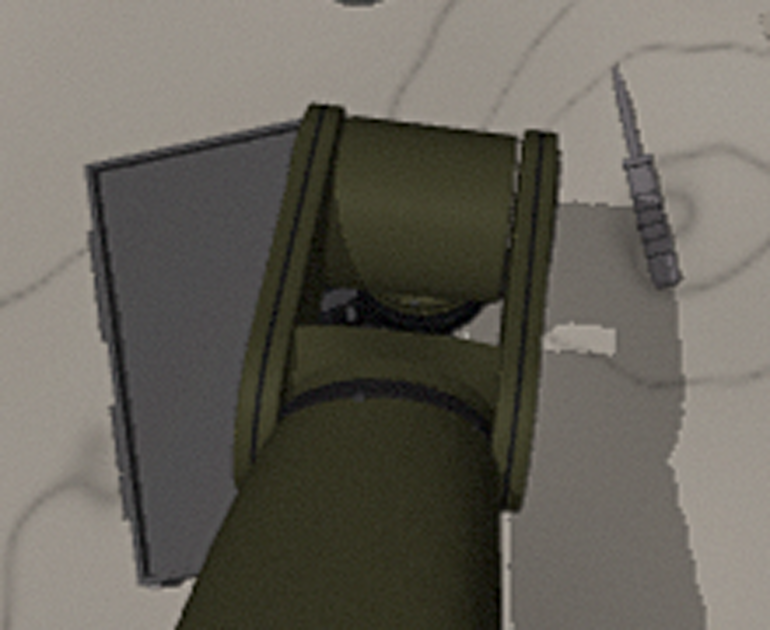

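```bash
python3 -m inch '[{"dp":[-0.6,3,0],"delta_rot":[0,0,0],"gripper":-1},{"dp":[-0.6,3,0],"delta_rot":[0,0,0],"gripper":-1},{"dp":[-0.6,3,0],"delta_rot":[0,0,0],"gripper":-1},{"dp":[0,0,0],"delta_rot":[0,0,0],"gripper":-1},{"dp":[0,0,0],"delta_rot":[0,0,0],"gripper":-1}]'
python3 - <<'E'
from h import *
snap('scene','s1')
crop('s1',260,40,480,220,3.5,'s1c')
E
```

```text
t: 2.7
tcp_pos: [0.5353, 0.0785, 0.0195]
ee_rot: [-0.994, -1.376, 1.147]
contact_force: [-4.9, -1.2, 11.5]
grip_width: -0.0001
```

View pics/s1c.png

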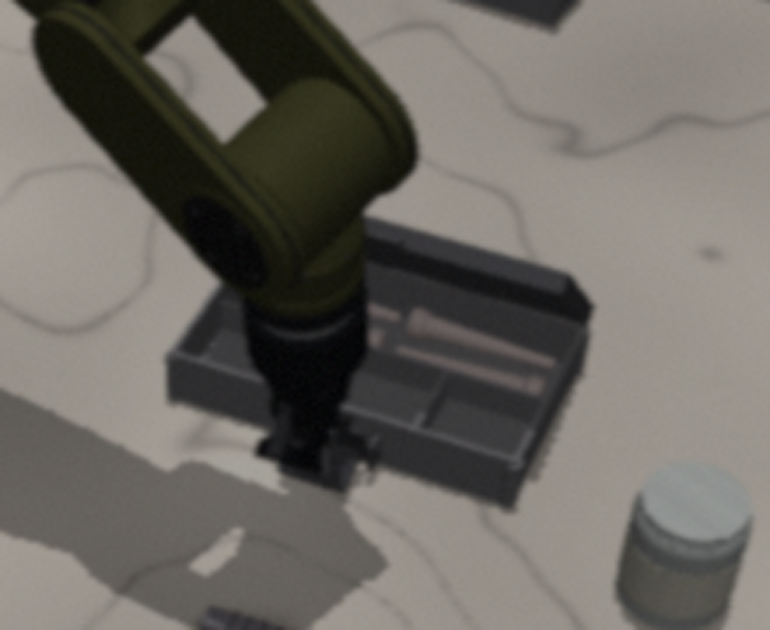

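The scene view shows the tray is up: compartments exposed, with the rib at (430, 395) and the nozzles at (480, 350). The layout is as I assumed, with the small compartment on the far side.

```bash
python3 - <<'E'
from h import *
plan([.5803,-.0655,.06],Rj(98.2),6)
E
```

```text
dist mm 156.17601811553317 total tool dp [-137.2  -69.2  -27.8] in target frame [-148.9  -40.5  -24. ] rot [ 0.005 -0.024  0.201] over 2
0 [-22.9, -11.5, -4.6] [0.002, -0.012, 0.1]
1 [-24.0, -9.2, -4.3] [0.002, -0.012, 0.1]
2 [-24.8, -6.7, -4.0] [0.0, -0.0, 0.0]
3 [-24.8, -6.7, -4.0] [0.0, -0.0, 0.0]
4 [-24.8, -6.7, -4.0] [0.0, -0.0, 0.0]
5 [-24.8, -6.7, -4.0] [0.0, -0.0, 0.0]
```

```bash
python3 -m inch '[{"dp":[6,-30,0],"delta_rot":[0,-0.012,0.1],"gripper":-1},{"dp":[-33,-13,-6],"delta_rot":[0,-0.012,0.1],"gripper":-1},{"dp":[-40,0,-6],"delta_rot":[0,0,0],"gripper":0},{"dp":[-40,0,-6],"delta_rot":[0,0,0],"gripper":0},{"dp":[-36,2,-6],"delta_rot":[0,0,0],"gripper":0}]'
python3 - <<'E'
from h import *
plan([.5803,-.0655,.06],Rj(98.2),1)
snap('top','t2'); im,d,c=snap('wrist','w2')
crop('t2',100,180,340,380,3.2,'t2c')
E
```

```text
t: 3.17
tcp_pos: [0.5805, -0.0685, 0.0571]
ee_rot: [-1.143, -1.319, 1.311]
contact_force: [1.1, 0.8, 0.3]
grip_width: 0.036
dist mm 4.145561933672213 total tool dp [ 3.  -2.9 -0.3] in target frame [ 3.  -2.9 -0.3] rot [ 0.007  0.    -0.001] over 1
0 [3.0, -2.9, -0.3] [0.007, 0.0, -0.001]
```

View pics/t2c.png

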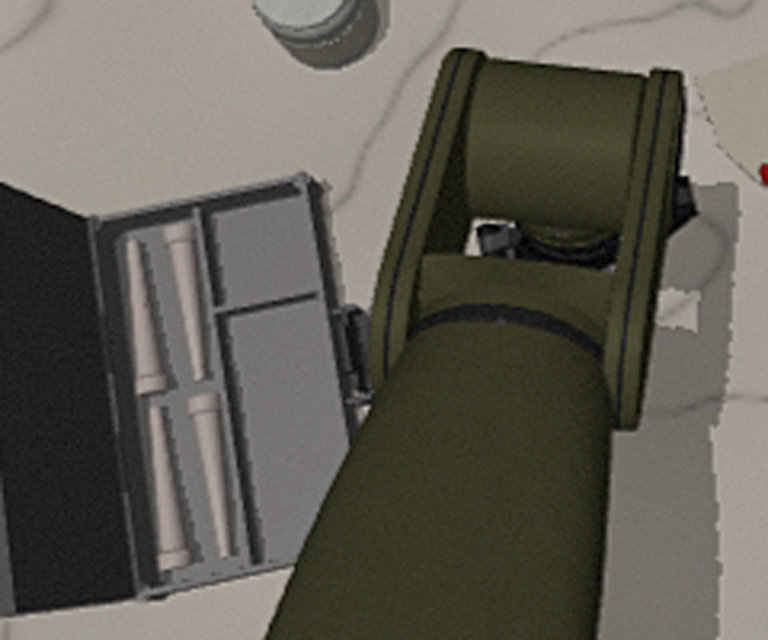

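View pics/w2.png

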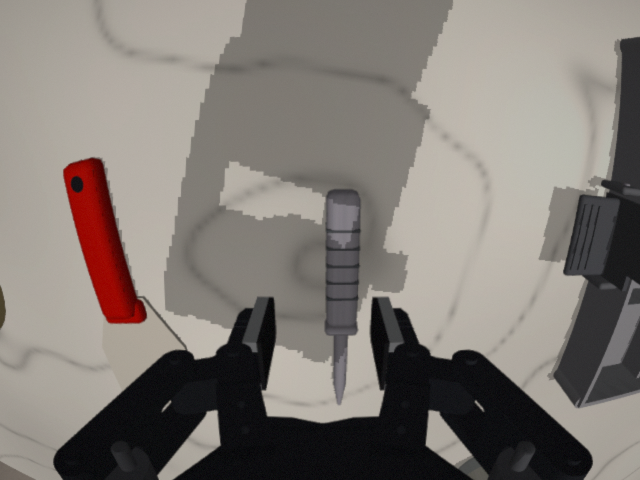

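```bash
cat >> h.py <<'E'
def wproj(s,X):
    p=s['R']@np.array(X)+s['t']; K=s['K']; r=np.hypot(p[0],p[1]); th=np.arctan2(r,p[2])
    return (K[0,2]+K[0,0]*th*p[0]/r, K[1,2]+K[1,1]*th*p[1]/r)
def wpt(s,u,v,z):
    K=s['K']; a=(u-K[0,2])/K[0,0]; b=(v-K[1,2])/K[1,1]; th=np.hypot(a,b)
    ray=np.array([np.sin(th)*a/th,np.sin(th)*b/th,np.cos(th)]); o=-s['R'].T@s['t']; w=s['R'].T@ray
    return o+w*(z-o[2])/w[2]
E
python3 - <<'E'
from h import *
s=load('w2')
for n,u,v,z in [('rear',343,190,.016),('rearL',329,193,.012),('shL',327,333,.012),('shR',357,333,.012),('rearR',359,193,.012),('tip',340,403,.008)]: print(n,wpt(s,u,v,z).round(4))
print(wproj(s,[.5803,-.0655,.016]))
s=load('t2')
def c(x,y): return 100+x/3.2-.4,180+y/3.2-.4
for n,p,z in [('ribL end at far wall',(205,212),.028),('rib T',(217,310),.028),('rib T front',(316,294),.028),('rib near end',(258,560),.028),('corner far front wall top',(308,180),.042),('far hinge corner',(95,218),.042)]:
    w=pt(s,*c(*p),z=z)[:2]-C0; print(n,(w@ex*1000).round(1),(w@ey*1000).round(1))
E
```

```text
rear [ 0.5342 -0.0702  0.016 ]
rearL [ 0.5376 -0.0768  0.012 ]
shL [ 0.6216 -0.0656  0.012 ]
shR [ 0.6192 -0.0478  0.012 ]
rearR [ 0.5354 -0.0615  0.012 ]
tip [ 0.6831 -0.0474  0.008 ]
(np.float64(338.2974587531607), np.float64(274.3193740808142))
ribL end at far wall -0.4 -120.4
rib T 1.4 -50.8
rib T front -66.1 -47.2
rib near end -0.9 119.3
corner far front wall top -76.4 -123.5
far hinge corner 69.2 -128.3
```

```bash
python3 -m inch '[{"dp":[4.5,18,0],"delta_rot":[0,0,0],"gripper":0},{"dp":[0,18,0],"delta_rot":[0,0,0],"gripper":0},{"dp":[0,17,0],"delta_rot":[0,0,0],"gripper":0},{"dp":[0,0,0],"delta_rot":[0,0,0],"gripper":-1},{"dp":[0,0,0],"delta_rot":[0,0,0],"gripper":-1}]' 50
python3 -m inch '[{"dp":[0,0,0],"delta_rot":[0,0,0],"gripper":-1},{"dp":[0,0,0],"delta_rot":[0,0,0],"gripper":-1},{"dp":[0,-2,0],"delta_rot":[0,0,0],"gripper":-1},{"dp":[0,-20,0],"delta_rot":[0,0,0],"gripper":-1},{"dp":[0,-40,0],"delta_rot":[0,0,0],"gripper":-1}]'
python3 - <<'E'
from h import *
im,d,c=snap('wrist','w3')
o=st()
p=case(-36,68); print(p)
plan([*p,.11],Rj(96.5),6)
E
```

```text
t: 3.68
tcp_pos: [0.578, -0.0623, 0.0023]
ee_rot: [-1.139, -1.315, 1.311]
contact_force: [-0.7, -1.1, -0.8]
grip_width: 0.0194
t: 4.1
tcp_pos: [0.5737, -0.0618, 0.0602]
ee_rot: [-1.13, -1.309, 1.314]
contact_force: [0.0, 0.4, -2.0]
grip_width: 0.0166
{'t': 4.15, 'joints': [-0.2007, 0.1265, 1.9304, 0.0018, 1.0741, -1.9145], 'tcp_pos': [0.5814, -0.0632, 0.0726], 'ee_rot': [-1.1475, -1.3206, 1.3092], 'contact_force': [4.7996, -0.584, 3.266], 'grip_width': 0.0167}
[0.456528 0.143016]
dist mm 243.90646222396165 total tool dp [221.7 -38.9  94. ] in target frame [219.  -37.4 100.7] rot [ 0.011  0.029 -0.002] over 1
0 [36.9, -6.5, 15.7] [0.011, 0.029, -0.002]
1 [36.5, -6.2, 16.8] [0.0, 0.0, -0.0]
2 [36.5, -6.2, 16.8] [0.0, 0.0, -0.0]
3 [36.5, -6.2, 16.8] [0.0, 0.0, -0.0]
4 [36.5, -6.2, 16.8] [0.0, 0.0, -0.0]
5 [36.5, -6.2, 16.8] [0.0, 0.0, -0.0]
```

View pics/w3.png

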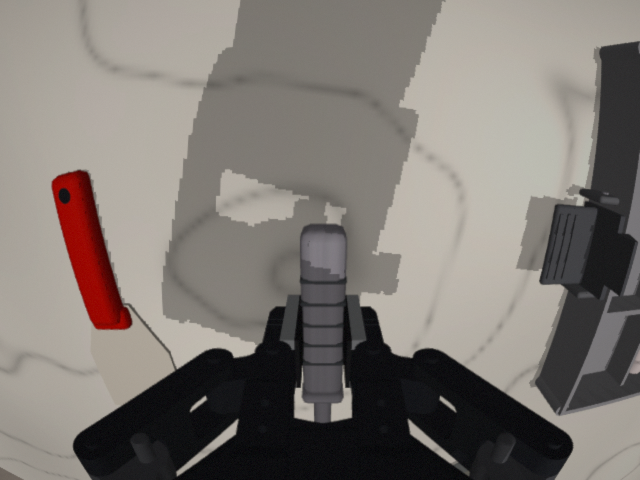

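The wrist view shows the punch handle gripped centrally between the pads (322, 330) and straight. Moving over the long compartment.

```bash
python3 -m inch '[{"dp":[10,-35,2],"delta_rot":[0.01,0.029,0],"gripper":-1},{"dp":[35,-2,17],"delta_rot":[0,0,0],"gripper":-1},{"dp":[39,0,17],"delta_rot":[0,0,0],"gripper":-1},{"dp":[39,0,17],"delta_rot":[0,0,0],"gripper":-1},{"dp":[39,0,17],"delta_rot":[0,0,0],"gripper":-1}]'
python3 -m inch '[{"dp":[39,0,17],"delta_rot":[0,0,0],"gripper":-1},{"dp":[17,0,12],"delta_rot":[0,0,0],"gripper":-1},{"dp":[0,0,0],"delta_rot":[0,0,0],"gripper":-1},{"dp":[0,0,0],"delta_rot":[0,0,0],"gripper":-1},{"dp":[0,0,0],"delta_rot":[0,0,0],"gripper":-1}]'
python3 - <<'E'
from h import *
im,d,c=snap('wrist','w4')
o=st()
p=case(-36,70); print(p)
plan([*p,.012],Rj(96.5),4)
s=load('w4')
for x,y,z in [(-71,-48,.024),(1,-48,.024),(1,124,.024),(-71,124,.042)]: print(np.round(wproj(s,[*case(x,y),z]),0))
E
```

```text
t: 4.57
tcp_pos: [0.4907, 0.0891, 0.1034]
ee_rot: [-1.151, -1.288, 1.293]
contact_force: [1.9, 1.0, -2.1]
grip_width: 0.0164
t: 4.98
tcp_pos: [0.4573, 0.1394, 0.1032]
ee_rot: [-1.15, -1.288, 1.295]
contact_force: [0.9, 1.1, -2.2]
grip_width: 0.0165
{'t': 5.0333, 'joints': [0.1824, -0.1418, 2.1395, 0.0005, 1.149, -1.5007], 'tcp_pos': [0.4575, 0.139, 0.1031], 'ee_rot': [-1.1504, -1.2873, 1.294], 'contact_force': [-0.6, 0.1678, -1.2954], 'grip_width': 0.0162}
[0.454541 0.142789]
dist mm 91.20681805466918 total tool dp [ 4.1 91.1  2.1] in target frame [ 4.1 91.1  2.5] rot [-0.005 -0.001  0.   ] over 1
0 [1.0, 22.8, 0.5] [-0.005, -0.001, 0.0]
1 [1.0, 22.8, 0.6] [-0.0, -0.0, 0.0]
2 [1.0, 22.8, 0.6] [-0.0, -0.0, 0.0]
3 [1.0, 22.8, 0.6] [-0.0, -0.0, 0.0]
[282. 389.]
[374. 388.]
[389. 164.]
[265. 167.]
```

View pics/w4.png

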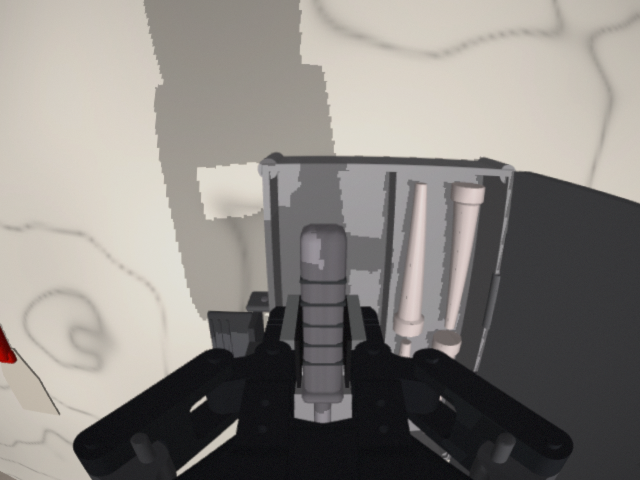

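The compartment's edges in the picture (cols 270–388, near wall at row 170) agree with my projection, and the punch is centred over it. Lowering.

```bash
python3 -m inch '[{"dp":[2,30,1.5],"delta_rot":[-0.005,0,0],"gripper":-1},{"dp":[2,30,1],"delta_rot":[0,0,0],"gripper":-1},{"dp":[0,24,0],"delta_rot":[0,0,0],"gripper":-1},{"dp":[0,9,0],"delta_rot":[0,0,0],"gripper":-1},{"dp":[0,2,0],"delta_rot":[0,0,0],"gripper":-1}]'
python3 -m inch '[{"dp":[0,1,0],"delta_rot":[0,0,0],"gripper":-1},{"dp":[0,0,0],"delta_rot":[0,0,0],"gripper":-1},{"dp":[0,0,0],"delta_rot":[0,0,0],"gripper":-0.3},{"dp":[0,0,0],"delta_rot":[0,0,0],"gripper":-0.3},{"dp":[0,0,0],"delta_rot":[0,0,0],"gripper":-0.3}]'
python3 - <<'E'
from h import *
im,d,c=snap('wrist','w5')
E
```

```text
t: 5.45
tcp_pos: [0.4532, 0.1421, 0.0066]
ee_rot: [-1.151, -1.286, 1.293]
contact_force: [0.0, -0.0, -2.2]
grip_width: 0.0167
t: 5.87
tcp_pos: [0.4544, 0.1433, 0.0075]
ee_rot: [-1.154, -1.292, 1.291]
contact_force: [-0.1, 0.9, -0.0]
grip_width: 0.0302
```

View pics/w5.png

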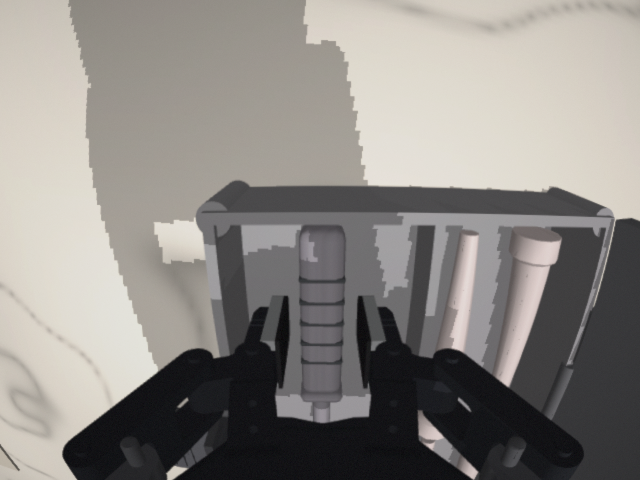

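Punch lies flat in the compartment (322, 310), released. Retreat up, then toward the caps.

```bash
python3 -m inch '[{"dp":[0,-25,0],"delta_rot":[0,0,0],"gripper":-0.3},{"dp":[0,-40,0],"delta_rot":[0,0,0],"gripper":-0.3},{"dp":[0,-40,0],"delta_rot":[0,0,0],"gripper":-0.2},{"dp":[-10,-5,0],"delta_rot":[0,0.05,0],"gripper":-0.2},{"dp":[-39,0,0],"delta_rot":[0,0.12,0],"gripper":-0.15}]'
python3 - <<'E'
from h import *
o=st()
plan([.4615,-.3537,.10],Rj(26),12,.12)
E
```

```text
t: 6.33
tcp_pos: [0.4605, 0.097, 0.1219]
ee_rot: [-1.239, -1.176, 1.162]
contact_force: [0.4, -0.6, -0.5]
grip_width: 0.0366
{'t': 6.3333, 'joints': [0.0924, -0.1937, 2.15, 0.0019, 1.1765, -1.424], 'tcp_pos': [0.4605, 0.097, 0.1219], 'ee_rot': [-1.2389, -1.1761, 1.1624], 'contact_force': [0.3659, -0.6017, -0.4964], 'grip_width': 0.0366}
dist mm 451.2438056147096 total tool dp [-450.    20.7  -25.6] in target frame [-196.7   21.9 -405.5] rot [0.006 1.062 0.007] over 9
0 [-37.5, 1.7, -2.1] [0.001, 0.118, 0.001]
1 [-37.0, 1.8, -6.5] [0.001, 0.118, 0.001]
2 [-36.0, 1.8, -10.8] [0.001, 0.118, 0.001]
3 [-34.4, 1.8, -15.0] [0.001, 0.118, 0.001]
4 [-32.4, 1.8, -19.0] [0.001, 0.118, 0.001]
5 [-30.0, 1.8, -22.6] [0.001, 0.118, 0.001]
6 [-27.1, 1.8, -26.0] [0.001, 0.118, 0.001]
7 [-23.8, 1.8, -29.0] [0.001, 0.118, 0.001]
8 [-20.3, 1.8, -31.6] [0.001, 0.118, 0.001]
9 [-16.4, 1.8, -33.8] [0.0, 0.0, 0.0]
10 [-16.4, 1.8, -33.8] [0.0, 0.0, 0.0]
11 [-16.4, 1.8, -33.8] [0.0, 0.0, 0.0]
```

```bash
python3 -m inch '[{"dp":[-37.5,1.7,-2.1],"delta_rot":[0,0.118,0],"gripper":-0.15},{"dp":[-37,1.8,-6.5],"delta_rot":[0,0.118,0],"gripper":-0.15},{"dp":[-36,1.8,-11],"delta_rot":[0,0.118,0],"gripper":-0.15},{"dp":[-34.4,1.8,-15],"delta_rot":[0,0.118,0],"gripper":-0.15},{"dp":[-32.4,1.8,-19],"delta_rot":[0,0.118,0],"gripper":-0.15}]'
python3 -m inch '[{"dp":[-30,1.8,-22.6],"delta_rot":[0,0.118,0],"gripper":-0.15},{"dp":[-27,1.8,-26],"delta_rot":[0,0.118,0],"gripper":-0.15},{"dp":[-24,1.8,-29],"delta_rot":[0,0.118,0],"gripper":-0.15},{"dp":[-20.3,1.8,-31.6],"delta_rot":[0,0.118,0],"gripper":-0.15},{"dp":[-16.4,1.8,-34],"delta_rot":[0,0,0],"gripper":-0.15}]'
python3 - <<'E'
from h import *
o=st()
plan([.4615,-.3537,.07],Rj(26),3,.12)
E
```

```text
t: 6.75
tcp_pos: [0.4573, -0.0952, 0.1082]
ee_rot: [-1.45, -0.716, 0.717]
contact_force: [0.5, 0.3, 0.3]
grip_width: 0.0363
t: 7.17
tcp_pos: [0.457, -0.2835, 0.099]
ee_rot: [-1.542, -0.35, 0.352]
contact_force: [0.3, -0.3, -0.1]
grip_width: 0.0367
{'t': 7.1667, 'joints': [-0.6547, -0.0012, 2.0149, -0.0008, 1.128, -1.1018], 'tcp_pos': [0.457, -0.2835, 0.099], 'ee_rot': [-1.5425, -0.3504, 0.3515], 'contact_force': [0.3269, -0.2562, -0.1469], 'grip_width': 0.0367}
dist mm 76.08858781471682 total tool dp [-26.3  29.  -65.2] in target frame [-26.8  29.  -65.1] rot [ 0.    -0.006 -0.001] over 1
0 [-8.8, 9.7, -21.7] [0.0, -0.006, -0.001]
1 [-8.9, 9.7, -21.7] [0.0, -0.0, -0.0]
2 [-8.9, 9.7, -21.7] [0.0, -0.0, -0.0]
```

```bash
python3 -m inch '[{"dp":[-10,8,-24],"delta_rot":[0,-0.006,0],"gripper":-0.15},{"dp":[-9,9,-22],"delta_rot":[0,0,0],"gripper":-0.15},{"dp":[-8,12,-19],"delta_rot":[0,0,0],"gripper":-0.15},{"dp":[0,0,0],"delta_rot":[0,0,0],"gripper":-0.15},{"dp":[0,0,0],"delta_rot":[0,0,0],"gripper":-0.15}]'
python3 - <<'E'
from h import *
o=st()
snap('wrist','w6'); s=load('w6')
print(wproj(s,[.4615,-.3537,.031]),wproj(s,[.4848,-.4025,.031]),wproj(s,[.4728,-.3794,.016]))
E
```

```text
t: 7.58
tcp_pos: [0.461, -0.3521, 0.0689]
ee_rot: [-1.539, -0.356, 0.359]
contact_force: [-0.4, -0.3, -0.5]
grip_width: 0.0363
{'t': 7.5833, 'joints': [-0.7444, 0.1293, 1.9343, -0.0009, 1.0808, -1.2002], 'tcp_pos': [0.461, -0.3521, 0.0689], 'ee_rot': [-1.5391, -0.3558, 0.3593], 'contact_force': [-0.3871, -0.299, -0.5145], 'grip_width': 0.0363}
(np.float64(322.9119208516112), np.float64(281.34314231600155)) (np.float64(321.89164280210883), np.float64(361.4385109589325)) (np.float64(320.9733376423463), np.float64(312.38351126945173))
```

View pics/w6.png

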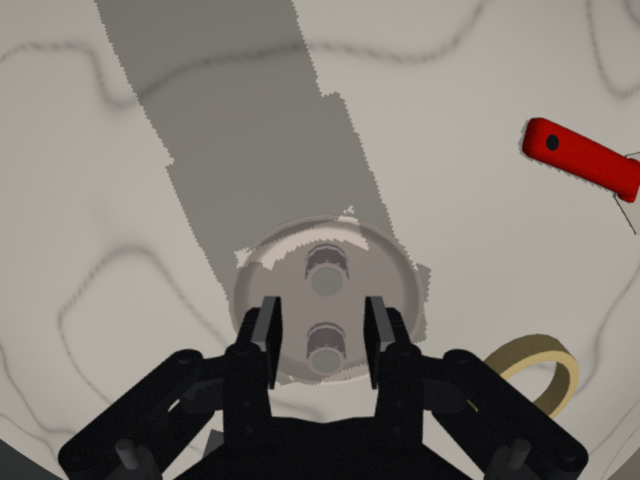

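```bash
python3 - <<'E'
from h import *
s=load('w6'); o=env.get_obs()
p=wpt(s,327,280,.031); print(p, wpt(s,325,360,.031)); plan([*p[:2],.014],Rj(26),3)
E
```

```text
[ 0.46311158 -0.35201819  0.031     ] [ 0.48598642 -0.40067258  0.031     ]
dist mm 55.48824579693496 total tool dp [ 1.4 55.5 -1.3] in target frame [ 1.4 55.5 -1.2] rot [-0.002  0.003 -0.001] over 1
0 [0.5, 18.5, -0.4] [-0.002, 0.003, -0.001]
1 [0.5, 18.5, -0.4] [-0.0, 0.0, -0.0]
2 [0.5, 18.5, -0.4] [-0.0, 0.0, -0.0]
```

```bash
python3 -m inch '[{"dp":[1.2,22,-1.5],"delta_rot":[0,0,0],"gripper":-0.15},{"dp":[0,20,0],"delta_rot":[0,0,0],"gripper":-0.15},{"dp":[0,12.5,0],"delta_rot":[0,0,0],"gripper":-0.15},{"dp":[0,0,0],"delta_rot":[0,0,0],"gripper":-1},{"dp":[0,0,0],"delta_rot":[0,0,0],"gripper":-1}]' 25
python3 -m inch '[{"dp":[0,0,0],"delta_rot":[0,0,0],"gripper":-1},{"dp":[0,-2,0],"delta_rot":[0,0,0],"gripper":-1},{"dp":[0,-15,0],"delta_rot":[0,0,0],"gripper":-1},{"dp":[0,-38,0],"delta_rot":[0,0,0],"gripper":-1},{"dp":[0,-38,0],"delta_rot":[0,0,0],"gripper":-1}]'
python3 - <<'E'
from h import *
o=st()
snap('wrist','w7'); p=case(-36,-88);print(p)
plan([*p,.11],Rj(96.5),13)
E
```

```text
t: 8.05
tcp_pos: [0.463, -0.3515, 0.0149]
ee_rot: [-1.539, -0.358, 0.361]
contact_force: [0.1, -1.1, -0.2]
grip_width: 0.022
t: 8.47
tcp_pos: [0.4624, -0.3517, 0.1084]
ee_rot: [-1.538, -0.356, 0.361]
contact_force: [1.4, -1.5, 0.7]
grip_width: 0.022
{'t': 8.4667, 'joints': [-0.7421, 0.0839, 1.9096, -0.001, 1.1523, -1.1995], 'tcp_pos': [0.4624, -0.3517, 0.1084], 'ee_rot': [-1.5379, -0.3563, 0.3613], 'contact_force': [1.4282, -1.5387, 0.7284], 'grip_width': 0.022}
[0.611514 0.160722]
dist mm 536.51345026595 total tool dp [357.8   5.8 399.7] in target frame [ 497.     9.4 -201.9] rot [ 0.013 -1.226 -0.004] over 11
0 [27.5, 0.4, 30.7] [0.001, -0.111, -0.0]
1 [30.8, 0.5, 27.5] [0.001, -0.111, -0.0]
2 [33.6, 0.5, 23.9] [0.001, -0.111, -0.0]
3 [36.1, 0.6, 20.0] [0.001, -0.111, -0.0]
4 [38.1, 0.6, 15.9] [0.001, -0.111, -0.0]
5 [39.6, 0.6, 11.5] [0.001, -0.111, -0.0]
6 [40.7, 0.7, 7.1] [0.001, -0.111, -0.0]
7 [41.2, 0.7, 2.5] [0.001, -0.111, -0.0]
8 [41.2, 0.7, -2.1] [0.001, -0.111, -0.0]
9 [40.7, 0.7, -6.7] [0.001, -0.111, -0.0]
10 [39.7, 0.7, -11.2] [0.001, -0.111, -0.0]
11 [38.2, 0.7, -15.5] [0.0, -0.0, -0.0]
12 [38.2, 0.7, -15.5] [0.0, -0.0, -0.0]
```

View pics/w7.png

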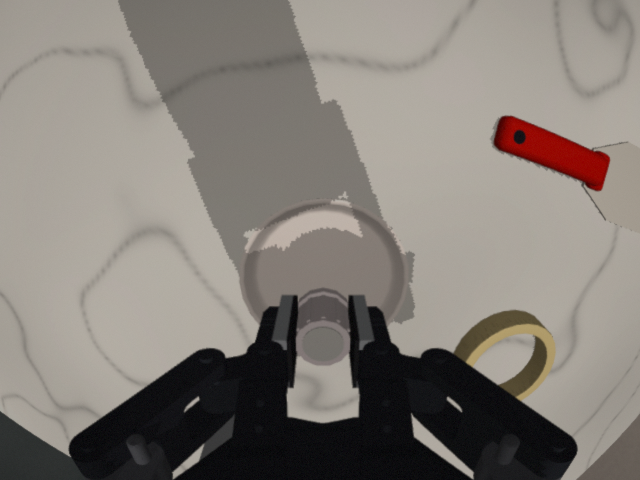

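```bash
python3 -m inch '[{"dp":[27.5,0.4,30.7],"delta_rot":[0,-0.111,0],"gripper":-1},{"dp":[31,0.5,27.5],"delta_rot":[0,-0.111,0],"gripper":-1},{"dp":[33.6,0.5,24],"delta_rot":[0,-0.111,0],"gripper":-1},{"dp":[36,0.6,20],"delta_rot":[0,-0.111,0],"gripper":-1},{"dp":[38,0.6,16],"delta_rot":[0,-0.111,0],"gripper":-1}]'
python3 -m inch '[{"dp":[39.6,0.6,11.5],"delta_rot":[0,-0.111,0],"gripper":-1},{"dp":[40.7,0.7,7],"delta_rot":[0,-0.111,0],"gripper":-1},{"dp":[41,0.7,2.5],"delta_rot":[0,-0.111,0],"gripper":-1},{"dp":[41,0.7,-2],"delta_rot":[0,-0.111,0],"gripper":-1},{"dp":[40.7,0.7,-6.7],"delta_rot":[0,-0.111,0],"gripper":-1}]'
python3 - <<'E'
from h import *
o=st()
p=case(-36,-88)
plan([*p,.09],Rj(96.5),4)
E
```

```text
t: 8.93
tcp_pos: [0.5198, -0.1524, 0.1071]
ee_rot: [-1.423, -0.794, 0.792]
contact_force: [0.9, 0.5, 0.1]
grip_width: 0.022
t: 9.35
tcp_pos: [0.5759, 0.0464, 0.1036]
ee_rot: [-1.209, -1.212, 1.21]
contact_force: [-0.2, 0.0, 0.5]
grip_width: 0.0218
{'t': 9.35, 'joints': [-0.0125, 0.0792, 1.9233, -0.0, 1.1375, -1.5858], 'tcp_pos': [0.5759, 0.0464, 0.1036], 'ee_rot': [-1.2092, -1.2122, 1.2104], 'contact_force': [-0.176, 0.0258, 0.4851], 'grip_width': 0.0218}
dist mm 120.50223159231595 total tool dp [114.2  13.6 -35.8] in target frame [109.6  13.6 -48.3] rot [ 0.002 -0.111 -0.   ] over 1
0 [28.6, 3.4, -9.0] [0.002, -0.111, -0.0]
1 [27.4, 3.4, -12.1] [0.0, -0.0, -0.0]
2 [27.4, 3.4, -12.1] [0.0, -0.0, -0.0]
3 [27.4, 3.4, -12.1] [0.0, -0.0, -0.0]
```

```bash
python3 -m inch '[{"dp":[28.6,0,-9],"delta_rot":[0,-0.111,0],"gripper":-1},{"dp":[27.4,3,-12],"delta_rot":[0,0,0],"gripper":-1},{"dp":[27.4,3,-12],"delta_rot":[0,0,0],"gripper":-1},{"dp":[27.4,5,-12],"delta_rot":[0,0,0],"gripper":-1},{"dp":[0,0,0],"delta_rot":[0,0,0],"gripper":-1}]'
python3 - <<'E'
from h import *
o=st()
p=case(-36,-88)
snap('wrist','w8'); s=load('w8')
for x,y,z in [(-71,-52,.024),(1,-52,.024),(1,-124,.024),(-71,-124,.042)]: print(np.round(wproj(s,[*case(x,y),z]),0))
plan([*p,.016],Rj(96.5),4)
E
```

```text
t: 9.77
tcp_pos: [0.6122, 0.1629, 0.0917]
ee_rot: [-1.153, -1.293, 1.289]
contact_force: [-0.8, -0.5, -0.7]
grip_width: 0.0215
{'t': 9.7667, 'joints': [0.1746, 0.2086, 1.8005, 0.0021, 1.1312, -1.509], 'tcp_pos': [0.6122, 0.1629, 0.0917], 'ee_rot': [-1.1535, -1.2929, 1.2891], 'contact_force': [-0.8224, -0.5145, -0.741], 'grip_width': 0.0215}
[258. 198.]
[381. 198.]
[375. 307.]
[261. 322.]
dist mm 75.68276442408803 total tool dp [-0.2 75.7  0.2] in target frame [-0.1 75.7  0.2] rot [ 0.    -0.002  0.001] over 1
0 [-0.0, 18.9, 0.0] [0.0, -0.002, 0.001]
1 [-0.0, 18.9, 0.0] [0.0, -0.0, 0.0]
2 [-0.0, 18.9, 0.0] [0.0, -0.0, 0.0]
3 [-0.0, 18.9, 0.0] [0.0, -0.0, 0.0]
```

View pics/w8.png

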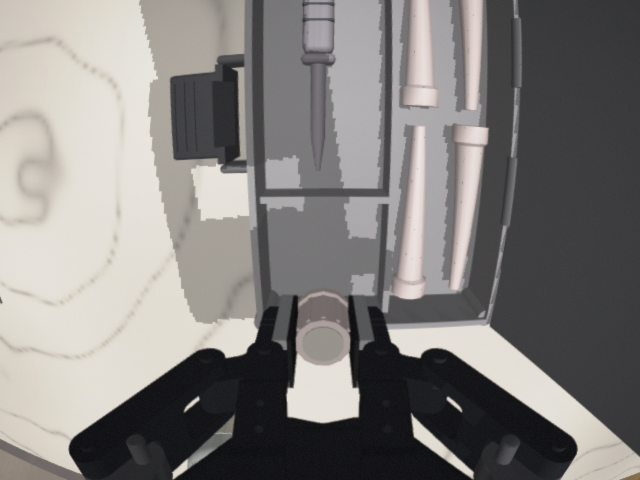

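The punch lies in the long compartment with its tip (318, 170) short of the rib at row 195. The cap is held at (322, 330) over the small compartment. Lowering.

```bash
python3 -m inch '[{"dp":[0,30,0],"delta_rot":[0,0,0],"gripper":-1},{"dp":[0,28,0],"delta_rot":[0,0,0],"gripper":-1},{"dp":[0,13,0],"delta_rot":[0,0,0],"gripper":-1},{"dp":[0,5,0],"delta_rot":[0,0,0],"gripper":-1},{"dp":[0,1,0],"delta_rot":[0,0,0],"gripper":-1}]'
python3 -m inch '[{"dp":[0,0,0],"delta_rot":[0,0,0],"gripper":-1},{"dp":[0,0,0],"delta_rot":[0,0,0],"gripper":-0.3},{"dp":[0,0,0],"delta_rot":[0,0,0],"gripper":-0.3},{"dp":[0,0,0],"delta_rot":[0,0,0],"gripper":-0.3},{"dp":[0,-10,0],"delta_rot":[0,0,0],"gripper":-0.3}]'
python3 -m inch '[{"dp":[0,-30,0],"delta_rot":[0,0,0],"gripper":-0.3},{"dp":[0,-40,0],"delta_rot":[0,0,0],"gripper":-0.3},{"dp":[0,-40,0],"delta_rot":[0,0,0],"gripper":-1},{"dp":[0,-40,0],"delta_rot":[0,0,0],"gripper":-1},{"dp":[0,-40,8],"delta_rot":[0,0,0],"gripper":-1}]'
python3 - <<'E'
from h import *
o=st()
snap('wrist','w9');snap('top','t9')
crop('t9',60,160,280,360,3.5,'t9c')
E
```

```text
t: 10.23
tcp_pos: [0.6102, 0.1577, 0.0131]
ee_rot: [-1.154, -1.285, 1.289]
contact_force: [-0.1, 0.0, -0.0]
grip_width: 0.0219
t: 10.65
tcp_pos: [0.6097, 0.1582, 0.0229]
ee_rot: [-1.153, -1.285, 1.29]
contact_force: [-1.2, 0.7, -0.5]
grip_width: 0.0299
t: 11.07
tcp_pos: [0.6037, 0.1576, 0.2173]
ee_rot: [-1.156, -1.289, 1.288]
contact_force: [0.4, -0.7, -0.0]
grip_width: -0.0001
{'t': 11.0667, 'joints': [0.1693, 0.0758, 1.7258, 0.0003, 1.3393, -1.5095], 'tcp_pos': [0.6037, 0.1576, 0.2173], 'ee_rot': [-1.1564, -1.2889, 1.2877], 'contact_force': [0.4198, -0.7305, -0.0134], 'grip_width': -0.0001}
```

View pics/w9.png

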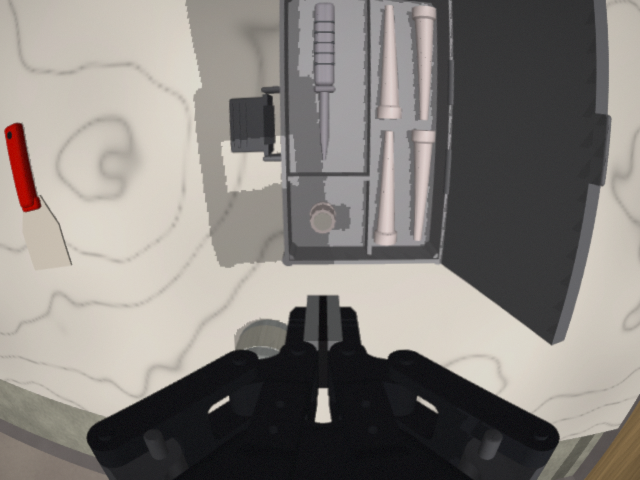

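View pics/t9c.png

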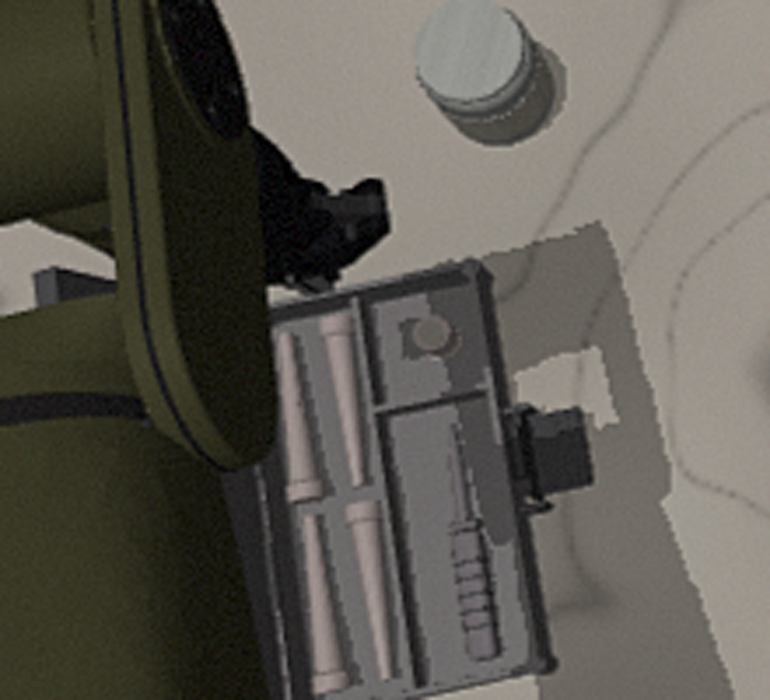

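Both parts are placed: punch at (323, 90), and the cap upright at (322, 218) in the wrist view. The tray leans back at right. Next I go over and behind its edge.

```bash
python3 -m inch '[{"dp":[20,-25,10],"delta_rot":[0,0,0],"gripper":-1},{"dp":[34,-8,15],"delta_rot":[0,0,0],"gripper":-1},{"dp":[36,0,17],"delta_rot":[0,0,0],"gripper":-1},{"dp":[36,0,17],"delta_rot":[0,0,0],"gripper":-1},{"dp":[36,0,17],"delta_rot":[0,0,0],"gripper":-1}]'
cat >> h.py <<'E'
def cst():
    o=env.get_obs(); d=np.array(o['tcp_pos'][:2])-C0
    print('t',round(o['t'],2),'case mm',(d@ex*1000).round(1),(d@ey*1000).round(1),round(o['tcp_pos'][2]*1000,1),'F',np.round(o['contact_force'],1))
E
python3 - <<'E'
from h import *
cst()
snap('wrist','w10'); s=load('w10')
for n,x,y,z in [('edge mid',112,0,.187),('hinge',74,0,.044),('edge far',112,-128,.187)]: print(n,np.round(wproj(s,[*case(x,y),z])))
E
```

```text
t: 11.58
tcp_pos: [0.5092, 0.3117, 0.2483]
ee_rot: [-1.156, -1.288, 1.287]
contact_force: [0.9, -0.6, 1.0]
grip_width: -0.0002
t 11.58 case mm 125.6 -3.5 248.3 F [ 0.9 -0.6  1. ]
edge mid [298. 256.]
hinge [268. 201.]
edge far [305. 412.]
```

View pics/w10.png

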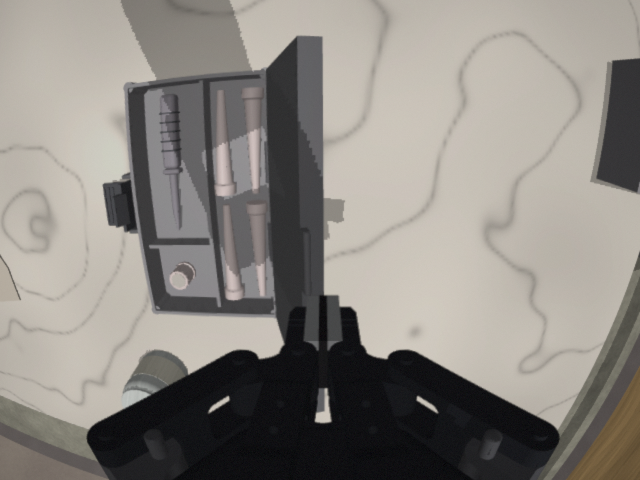

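The raised edge is at cols 299–322, as predicted. Move behind it and descend.

```bash
python3 -m inch '[{"dp":[25,0,2],"delta_rot":[0,0,0],"gripper":-1},{"dp":[12,10,2],"delta_rot":[0,0,0],"gripper":-1},{"dp":[0,35,0],"delta_rot":[0,0,0],"gripper":-1},{"dp":[0,35,0],"delta_rot":[0,0,0],"gripper":-1},{"dp":[0,0,0],"delta_rot":[0,0,0],"gripper":-1}]'
python3 -c "
from h import *
cst()"
```

```text
t: 12.05
tcp_pos: [0.4978, 0.3442, 0.1581]
ee_rot: [-1.15, -1.275, 1.3]
contact_force: [-1.7, -0.3, -1.0]
grip_width: -0.0001
t 12.05 case mm 159.2 4.2 158.1 F [-1.7 -0.3 -1. ]
```

```bash
python3 -m inch '[{"dp":[-18,-3,-1],"delta_rot":[0,0,0],"gripper":-1},{"dp":[-20,-2,-1],"delta_rot":[0,0,0],"gripper":-1},{"dp":[-20,-2,-1],"delta_rot":[0,0,0],"gripper":-1},{"dp":[-20,-3,0],"delta_rot":[0,0,0],"gripper":-1},{"dp":[-20,-2,0],"delta_rot":[0,0,0],"gripper":-1}]'
python3 - <<'E'
from h import *
cst(); snap('wrist','w11')
E
```

```text
t: 12.47
tcp_pos: [0.5164, 0.2487, 0.1807]
ee_rot: [-1.156, -1.288, 1.287]
contact_force: [-0.5, 1.1, 0.9]
grip_width: 0.0001
t 12.47 case mm 62.2 -3.5 180.7 F [-0.5  1.1  0.9]
```

View pics/w11.png

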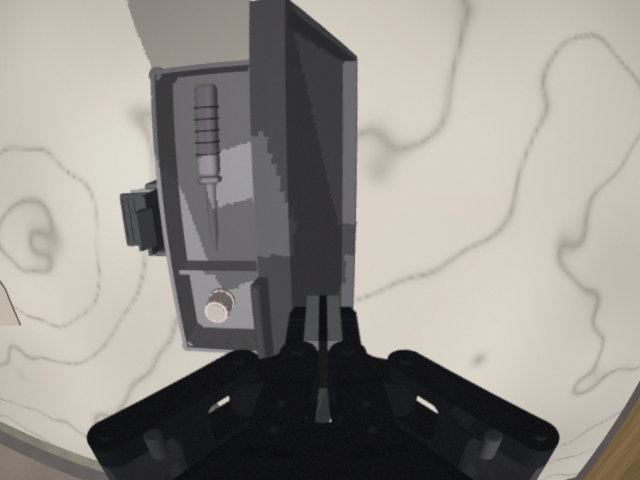

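The tray is past upright and turning with the finger. Continue along the arc.

```bash
python3 -m inch '[{"dp":[-20,9,1],"delta_rot":[0,0,0],"gripper":-1},{"dp":[-20,14,1],"delta_rot":[0,0,0],"gripper":-1},{"dp":[-14,11,1],"delta_rot":[0,0,0],"gripper":-1},{"dp":[-13,12,0],"delta_rot":[0,0,0],"gripper":-1},{"dp":[-11,14,0],"delta_rot":[0,0,0],"gripper":-1}]'
python3 - <<'E'
from h import *
cst(); snap('scene','s12')
crop('s12',260,20,480,200,3.5,'s12c')
E
```

```text
t: 12.93
tcp_pos: [0.5218, 0.1708, 0.1193]
ee_rot: [-1.156, -1.288, 1.287]
contact_force: [0.4, 0.3, 2.0]
grip_width: -0.0
t 12.93 case mm -15.8 0.0 119.3 F [0.4 0.3 2. ]
```

View pics/s12c.png

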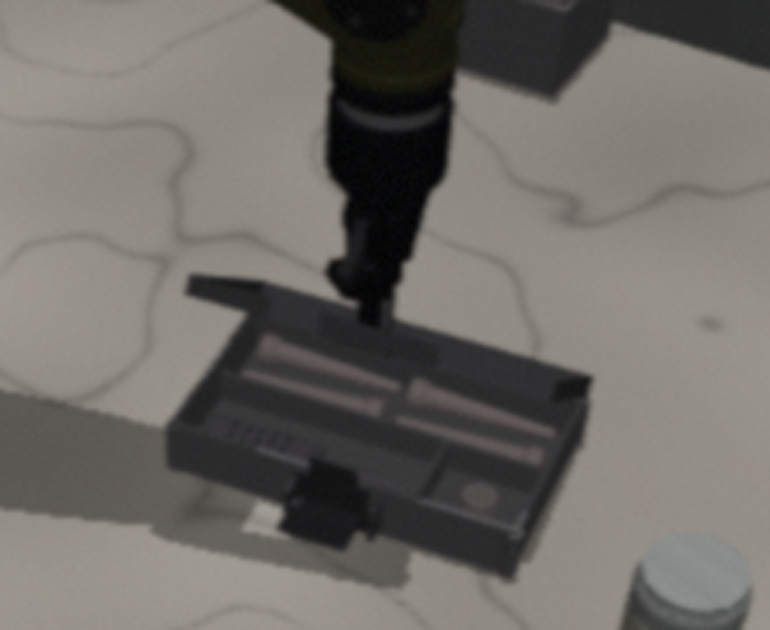

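```bash
python3 -m inch '[{"dp":[-10,11,0],"delta_rot":[0,0,0],"gripper":-1},{"dp":[-8,15,0],"delta_rot":[0,0,0],"gripper":-1},{"dp":[-6,15,0],"delta_rot":[0,0,0],"gripper":-1},{"dp":[-4,11,0],"delta_rot":[0,0,0],"gripper":-1},{"dp":[-2,7,0],"delta_rot":[0,0,0],"gripper":-1}]'
python3 -c "
from h import *
cst()"
python3 -m inch '[{"dp":[0,4,0],"delta_rot":[0,0,0],"gripper":-1},{"dp":[0,4,0],"delta_rot":[0,0,0],"gripper":-1},{"dp":[0,3,0],"delta_rot":[0,0,0],"gripper":-1},{"dp":[0,3,0],"delta_rot":[0,0,0],"gripper":-1},{"dp":[0,0,0],"delta_rot":[0,0,0],"gripper":-1}]'
python3 -c "
from h import *
cst()"
```

```text
t: 13.4
tcp_pos: [0.5238, 0.1416, 0.0587]
ee_rot: [-1.154, -1.286, 1.289]
contact_force: [-0.5, 0.8, 0.7]
grip_width: 0.0002
t 13.4 case mm -45.0 1.3 58.7 F [-0.5  0.8  0.7]
t: 13.82
tcp_pos: [0.5245, 0.1423, 0.046]
ee_rot: [-1.155, -1.288, 1.289]
contact_force: [-0.0, 0.2, 1.1]
grip_width: -0.0
t 13.82 case mm -44.4 0.6 46.0 F [-0.   0.2  1.1]
```

```bash
python3 -m inch '[{"dp":[0,2,0],"delta_rot":[0,0,0],"gripper":-1},{"dp":[0,2,0],"delta_rot":[0,0,0],"gripper":-1},{"dp":[0,1,0],"delta_rot":[0,0,0],"gripper":-1},{"dp":[0,0,0],"delta_rot":[0,0,0],"gripper":-1},{"dp":[0,0,0],"delta_rot":[0,0,0],"gripper":-1}]'
python3 - <<'E'
from h import *
cst(); snap('scene','s13')
crop('s13',260,20,480,200,3.5,'s13c')
E
```

```text
t: 14.23
tcp_pos: [0.5246, 0.1424, 0.0421]
ee_rot: [-1.155, -1.288, 1.289]
contact_force: [-3.2, -0.9, 7.9]
grip_width: -0.0001
t 14.23 case mm -44.4 0.4 42.1 F [-3.2 -0.9  7.9]
```

View pics/s13c.png

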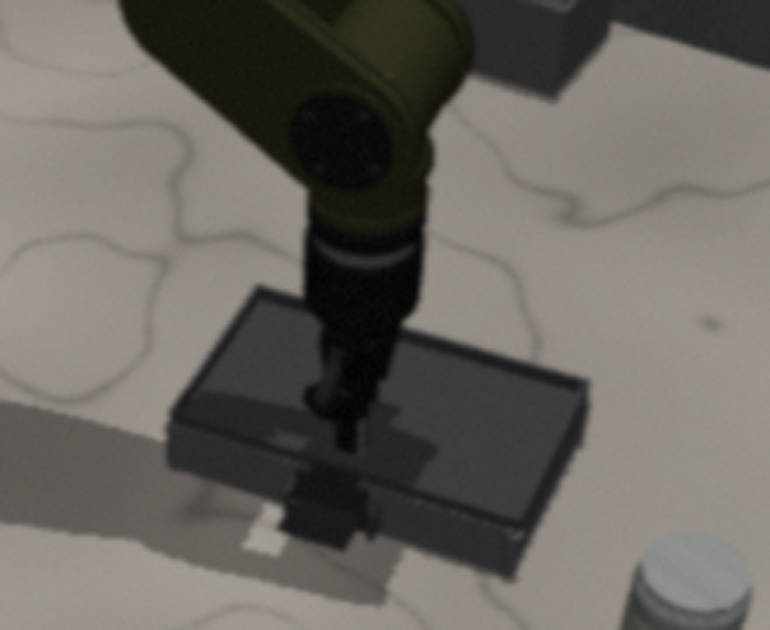

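Tray appears down in the picture, contact force 8 N. Press somewhat harder, then lift and look whether it stays.

```bash
python3 -m inch '[{"dp":[0,2,0],"delta_rot":[0,0,0],"gripper":-1},{"dp":[0,2,0],"delta_rot":[0,0,0],"gripper":-1},{"dp":[0,0,0],"delta_rot":[0,0,0],"gripper":-1},{"dp":[0,0,0],"delta_rot":[0,0,0],"gripper":-1},{"dp":[0,0,0],"delta_rot":[0,0,0],"gripper":-1}]'
python3 -c "
from h import *
cst()"
```

```text
t: 14.7
tcp_pos: [0.5247, 0.1425, 0.039]
ee_rot: [-1.155, -1.288, 1.289]
contact_force: [-5.1, -1.6, 11.9]
grip_width: -0.0001
t 14.7 case mm -44.3 0.3 39.0 F [-5.1 -1.6 11.9]
```

```bash
python3 -m inch '[{"dp":[0,-5,0],"delta_rot":[0,0,0],"gripper":-1},{"dp":[0,-12,0],"delta_rot":[0,0,0],"gripper":-1},{"dp":[0,-10,0],"delta_rot":[0,0,0],"gripper":-1},{"dp":[0,-5,0],"delta_rot":[0,0,0],"gripper":-1},{"dp":[0,0,0],"delta_rot":[0,0,0],"gripper":-1}]'
python3 - <<'E'
from h import *
cst(); snap('scene','s14');snap('wrist','w14')
crop('s14',260,20,480,200,3.5,'s14c')
E
```

```text
t: 15.12
tcp_pos: [0.5253, 0.1423, 0.0708]
ee_rot: [-1.157, -1.29, 1.287]
contact_force: [-0.2, 0.0, 0.5]
grip_width: -0.0002
t 15.12 case mm -44.5 -0.3 70.8 F [-0.2  0.   0.5]
```

View pics/s14c.png

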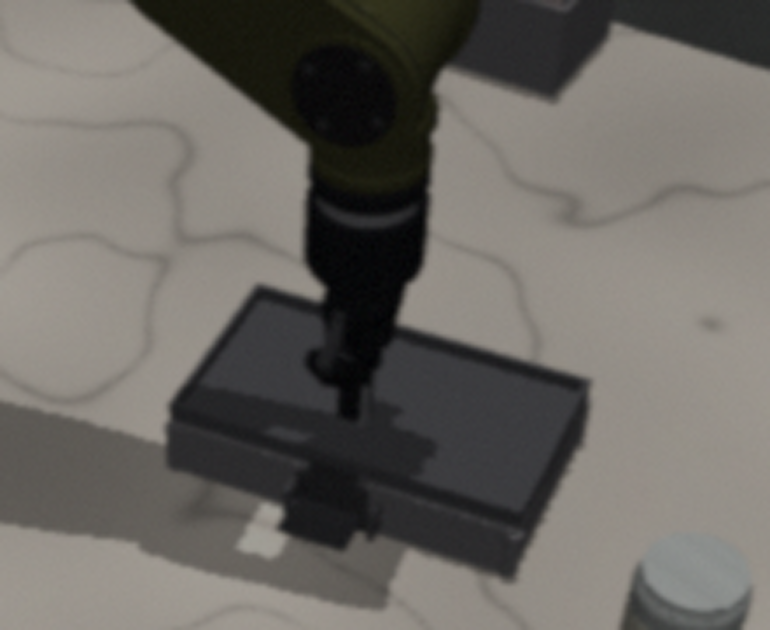

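View pics/w14.png

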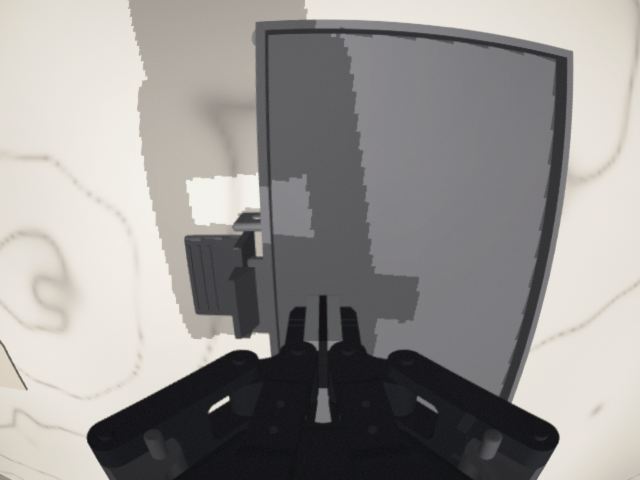

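```bash
python3 - <<'E'
from h import *
ims=[cv2.imread(f'pics/{n}.png')[100:190,300:435] for n in ('scene0','s13','s14')]
ims=[cv2.resize(i,None,fx=2.9,fy=2.9,interpolation=cv2.INTER_CUBIC) for i in ims]
cv2.imwrite('pics/cmp.png',np.vstack([np.hstack(ims[:2]),np.hstack([ims[2],np.zeros_like(ims[0])])]))
E
```

```text
(no output)
```

View pics/cmp.png

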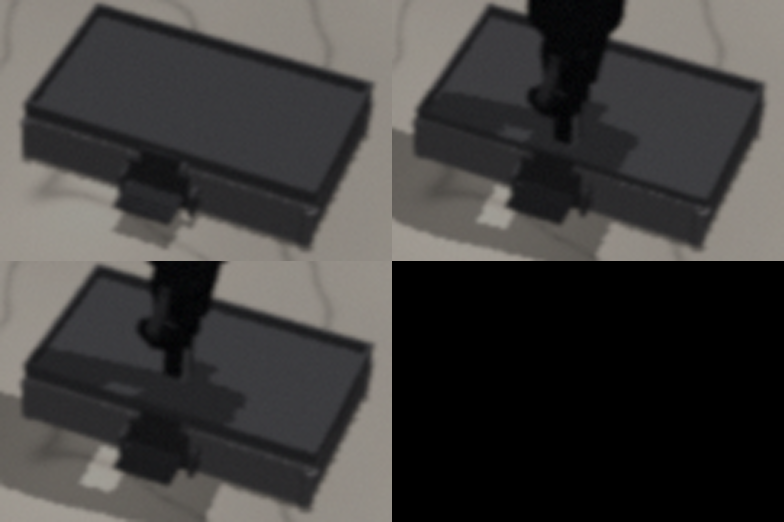

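The tray rim sits where it did before opening (27, 105), and it stayed after the lift, so it is latched. It had only over-travelled while pressed. Now the scraper.

```bash
python3 - <<'E'
from h import *
plan([.6074,-.2085,.12],Rj(103),10)
E
```

```text
dist mm 363.91049173674725 total tool dp [-357.5  -51.1  -44.9] in target frame [-360.3  -50.9   -2.3] rot [-0.001 -0.119  0.   ] over 1
0 [-35.7, -5.1, -4.5] [-0.001, -0.119, 0.0]
1 [-36.0, -5.1, -0.2] [-0.0, -0.0, 0.0]
2 [-36.0, -5.1, -0.2] [-0.0, -0.0, 0.0]
3 [-36.0, -5.1, -0.2] [-0.0, -0.0, 0.0]
4 [-36.0, -5.1, -0.2] [-0.0, -0.0, 0.0]
5 [-36.0, -5.1, -0.2] [-0.0, -0.0, 0.0]
6 [-36.0, -5.1, -0.2] [-0.0, -0.0, 0.0]
7 [-36.0, -5.1, -0.2] [-0.0, -0.0, 0.0]
8 [-36.0, -5.1, -0.2] [-0.0, -0.0, 0.0]
9 [-36.0, -5.1, -0.2] [-0.0, -0.0, 0.0]
```

```bash
python3 -m inch '[{"dp":[0,-40,0],"delta_rot":[0,0,0],"gripper":-1},{"dp":[-38,-10,-4.5],"delta_rot":[0,-0.119,0],"gripper":-1},{"dp":[-40,0,0],"delta_rot":[0,0,0],"gripper":-1},{"dp":[-40,0,0],"delta_rot":[0,0,0],"gripper":0.1},{"dp":[-40,0,0],"delta_rot":[0,0,0],"gripper":0.1}]'
python3 -m inch '[{"dp":[-40,0,0],"delta_rot":[0,0,0],"gripper":0.1},{"dp":[-40,0,0],"delta_rot":[0,0,0],"gripper":0.1},{"dp":[-40,0,0],"delta_rot":[0,0,0],"gripper":0.1},{"dp":[-40,15,0],"delta_rot":[0,0,0],"gripper":0.1},{"dp":[-40,30,0],"delta_rot":[0,0,0],"gripper":0.1}]'
python3 -m inch '[{"dp":[0,0,0],"delta_rot":[0,0,0],"gripper":0.1},{"dp":[0,0,0],"delta_rot":[0,0,0],"gripper":0.1},{"dp":[0,0,0],"delta_rot":[0,0,0],"gripper":0.1},{"dp":[0,0,0],"delta_rot":[0,0,0],"gripper":0.1},{"dp":[0,0,0],"delta_rot":[0,0,0],"gripper":0.1}]'
python3 - <<'E'
from h import *
plan([.6074,-.2085,.05],Rj(103),1)
snap('top','t15');snap('wrist','w15')
crop('t15',100,200,260,380,3.5,'t15c')
s=load('t15');d=s['d'];uu,vv=np.meshgrid(np.arange(640),np.arange(480));K=s['K']
W=(np.stack([(uu-K[0,2])/K[0,0]*d,(vv-K[1,2])/K[1,1]*d,d],-1)-s['t'])@s['R']
W0=np.load('pics/W0.npy')
for u in (150,165,180,192): print(u,[ (W[v-3:v+4,u-2:u+3,2].mean()*1000).round(1) for v in (265,300,335)],[ (W0[v-3:v+4,u-2:u+3,2].mean()*1000).round(1) for v in (265,300,335)])
E
```

```text
t: 15.63
tcp_pos: [0.559, -0.0124, 0.1183]
ee_rot: [-1.093, -1.371, 1.373]
contact_force: [0.3, 0.5, 0.1]
grip_width: 0.0234
t: 16.05
tcp_pos: [0.604, -0.2022, 0.0814]
ee_rot: [-1.101, -1.373, 1.371]
contact_force: [0.7, -0.1, 0.1]
grip_width: 0.0469
t: 16.47
tcp_pos: [0.6022, -0.1975, 0.0801]
ee_rot: [-1.095, -1.373, 1.373]
contact_force: [-0.5, -0.4, -1.2]
grip_width: 0.0472
dist mm 32.41216720488616 total tool dp [-11.8  30.1  -2.6] in target frame [-11.9  30.1  -2.6] rot [-0.    -0.002 -0.   ] over 1
0 [-11.8, 30.1, -2.6] [-0.0, -0.002, -0.0]
150 [np.float64(46.6), np.float64(46.6), np.float64(74.9)] [np.float64(47.1), np.float64(74.8), np.float64(47.1)]
165 [np.float64(47.1), np.float64(75.5), np.float64(46.9)] [np.float64(47.8), np.float64(47.3), np.float64(47.2)]
180 [np.float64(48.1), np.float64(47.8), np.float64(47.7)] [np.float64(75.2), np.float64(47.3), np.float64(47.7)]
192 [np.float64(49.0), np.float64(47.7), np.float64(47.8)] [np.float64(48.6), np.float64(48.2), np.float64(47.8)]
```

View pics/w15.png

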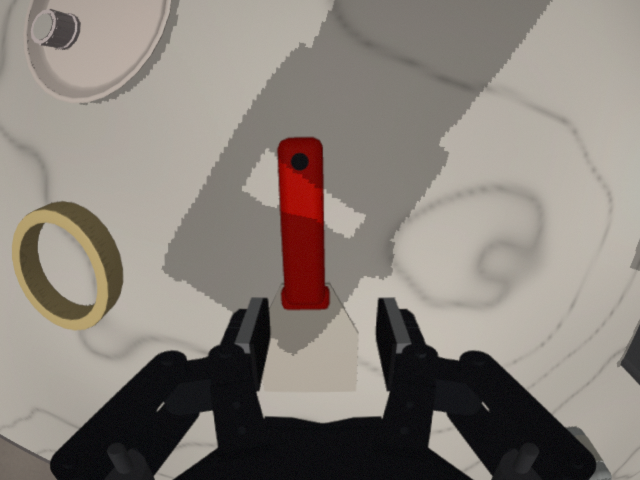

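View pics/t15c.png

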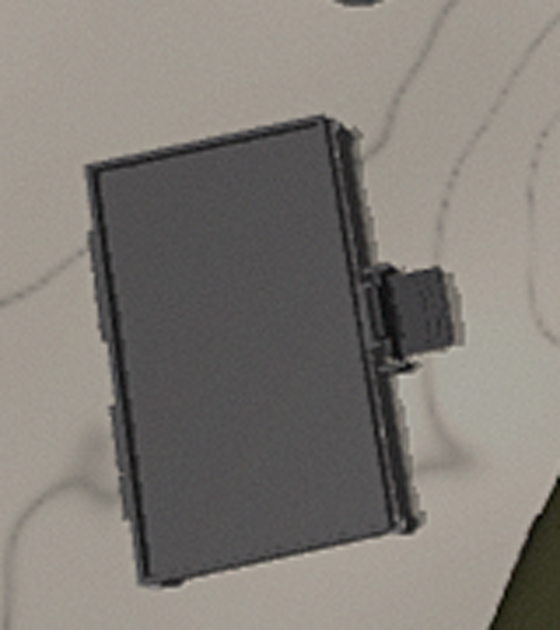

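Tray shut at the same depth as at the start (about 47–48 mm). The scraper handle spans (300, 138) to (306, 308), so I compute the grip from it.

```bash
python3 - <<'E'
from h import *
s=load('w15')
q=[wpt(s,*p) for p in [(300,139,.015),(305,306,.012),(282,160,.014),(321,160,.014),(286,285,.014),(324,285,.014)]]
for x in q: print(x.round(4))
m1=(q[2]+q[3])/2; m2=(q[4]+q[5])/2; d=(m2-m1)[:2]; a=np.degrees(np.arctan2(d[1],d[0])); print('ang',a)
d/=np.linalg.norm(d); g=q[0][:2]+.075*d; g2=m1[:2]+d*((g-m1[:2])@d); print(g2)
plan([*((g2+np.array([.6074,-.2085]))/2),.004],Rj(a+90),1)
E
```

```text
[ 0.5355 -0.2251  0.015 ]
[ 0.6379 -0.2005  0.012 ]
[ 0.5493 -0.2325  0.014 ]
[ 0.5446 -0.2111  0.014 ]
[ 0.6248 -0.2153  0.014 ]
[ 0.6194 -0.1922  0.014 ]
ang 13.537165617738662
[ 0.60826773 -0.20704632]
dist mm 76.96101262295379 total tool dp [-11.   76.1  -3.2] in target frame [-11.1  76.1  -3.1] rot [ 0.    -0.012 -0.001] over 1
0 [-11.0, 76.1, -3.2] [0.0, -0.012, -0.001]
```

```bash
python3 -m inch '[{"dp":[-11,20,-3],"delta_rot":[0,-0.012,0],"gripper":0.1},{"dp":[0,26,0],"delta_rot":[0,0,0],"gripper":0.1},{"dp":[0,22,0],"delta_rot":[0,0,0],"gripper":0.1},{"dp":[0,7,0],"delta_rot":[0,0,0],"gripper":0.1},{"dp":[0,0,0],"delta_rot":[0,0,0],"gripper":-1}]' 45
python3 -m inch '[{"dp":[0,0,0],"delta_rot":[0,0,0],"gripper":-1},{"dp":[0,0,0],"delta_rot":[0,0,0],"gripper":-1},{"dp":[0,0,0],"delta_rot":[0,0,0],"gripper":-1},{"dp":[0,-2,0],"delta_rot":[0,0,0],"gripper":-1},{"dp":[0,-20,0],"delta_rot":[0,0,0],"gripper":-1}]'
python3 -m inch '[{"dp":[0,-40,0],"delta_rot":[0,0,0],"gripper":-1},{"dp":[0,-40,0],"delta_rot":[0,0,0],"gripper":-1},{"dp":[0,-10,0],"delta_rot":[0,0,0],"gripper":-1},{"dp":[0,0,0],"delta_rot":[0,0,0],"gripper":-1},{"dp":[0,0,0],"delta_rot":[0,0,0],"gripper":-1}]'
python3 - <<'E'
from h import *
st(); snap('wrist','w16')
p=case(0,20); print(p)
plan([*p,.13],Rj(96.5),10)
E
```

```text
t: 16.98
tcp_pos: [0.6052, -0.2073, 0.0017]
ee_rot: [-1.082, -1.378, 1.381]
contact_force: [-0.0, 0.2, -0.6]
grip_width: 0.0363
t: 17.4
tcp_pos: [0.6045, -0.2076, 0.0232]
ee_rot: [-1.081, -1.377, 1.381]
contact_force: [-0.9, -0.1, -1.0]
grip_width: 0.0252
t: 17.82
tcp_pos: [0.6075, -0.2089, 0.1171]
ee_rot: [-1.09, -1.38, 1.381]
contact_force: [-0.3, 0.1, -1.2]
grip_width: 0.0247
{'t': 17.8167, 'joints': [-0.4146, 0.1999, 1.7639, -0.0005, 1.1769, -2.2201], 'tcp_pos': [0.6075, -0.2089, 0.1171], 'ee_rot': [-1.0898, -1.3802, 1.3806], 'contact_force': [-0.3284, 0.0718, -1.1992], 'grip_width': 0.0247}
[0.50013 0.18423]
dist mm 407.0166295069944 total tool dp [406.6 -14.6  11.8] in target frame [402.1 -15.1  61. ] rot [-0.003  0.122  0.001] over 2
0 [40.7, -1.5, 1.2] [-0.001, 0.061, 0.001]
1 [40.5, -1.5, 3.7] [-0.001, 0.061, 0.001]
2 [40.2, -1.5, 6.1] [-0.0, 0.0, 0.0]
3 [40.2, -1.5, 6.1] [-0.0, 0.0, 0.0]
4 [40.2, -1.5, 6.1] [-0.0, 0.0, 0.0]
5 [40.2, -1.5, 6.1] [-0.0, 0.0, 0.0]
6 [40.2, -1.5, 6.1] [-0.0, 0.0, 0.0]
7 [40.2, -1.5, 6.1] [-0.0, 0.0, 0.0]
8 [40.2, -1.5, 6.1] [-0.0, 0.0, 0.0]
9 [40.2, -1.5, 6.1] [-0.0, 0.0, 0.0]
```

View pics/w16.png

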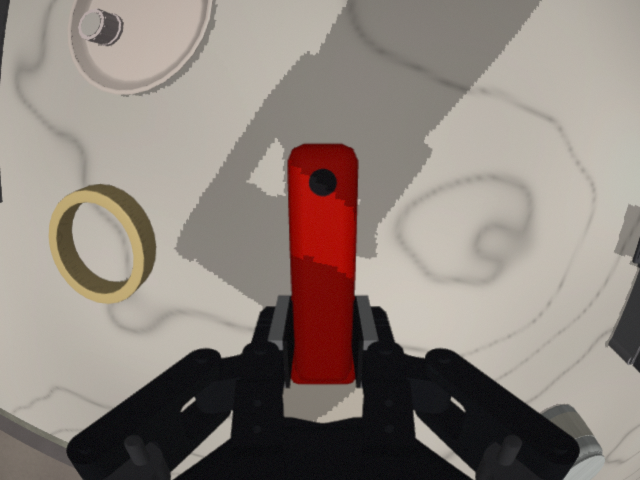

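```bash
python3 -m inch '[{"dp":[37,-15,1],"delta_rot":[0,0.061,0],"gripper":-1},{"dp":[40,-4,4],"delta_rot":[0,0.061,0],"gripper":-1},{"dp":[40,0,6],"delta_rot":[0,0,0],"gripper":-1},{"dp":[40,0,6],"delta_rot":[0,0,0],"gripper":-1},{"dp":[40,0,6],"delta_rot":[0,0,0],"gripper":-1}]'
python3 -m inch '[{"dp":[40,0,6],"delta_rot":[0,0,0],"gripper":-1},{"dp":[40,0,6],"delta_rot":[0,0,0],"gripper":-1},{"dp":[40,0,6],"delta_rot":[0,0,0],"gripper":-1},{"dp":[40,0,6],"delta_rot":[0,0,0],"gripper":-1},{"dp":[38,0,6],"delta_rot":[0,0,0],"gripper":-1}]'
python3 -m inch '[{"dp":[0,10,0],"delta_rot":[0,0,0],"gripper":-1},{"dp":[0,10,0],"delta_rot":[0,0,0],"gripper":-1},{"dp":[0,0,0],"delta_rot":[0,0,0],"gripper":-1},{"dp":[0,0,0],"delta_rot":[0,0,0],"gripper":-1},{"dp":[0,0,0],"delta_rot":[0,0,0],"gripper":-1}]'
python3 - <<'E'
from h import *
cst(); snap('wrist','w17')
p=case(0,20)
plan([*p,.052],Rj(96.5),3)
E
```

```text
t: 18.28
tcp_pos: [0.5526, -0.0154, 0.1319]
ee_rot: [-1.148, -1.287, 1.294]
contact_force: [0.5, -0.1, -1.2]
grip_width: 0.0246
t: 18.7
tcp_pos: [0.5003, 0.1777, 0.132]
ee_rot: [-1.149, -1.287, 1.296]
contact_force: [0.2, 0.2, -0.0]
grip_width: 0.0247
t: 19.12
tcp_pos: [0.5029, 0.1749, 0.1141]
ee_rot: [-1.152, -1.288, 1.292]
contact_force: [0.1, -0.1, -0.7]
grip_width: 0.0244
t 19.12 case mm -9.6 18.3 114.1 F [ 0.1 -0.1 -0.7]
dist mm 63.535478453965716 total tool dp [ 9.5 62.8  2.1] in target frame [ 9.5 62.8  2.2] rot [-0.002 -0.002  0.   ] over 1
0 [3.2, 20.9, 0.7] [-0.002, -0.002, 0.0]
1 [3.2, 20.9, 0.7] [-0.0, -0.0, 0.0]
2 [3.2, 20.9, 0.7] [-0.0, -0.0, 0.0]
```

View pics/w17.png

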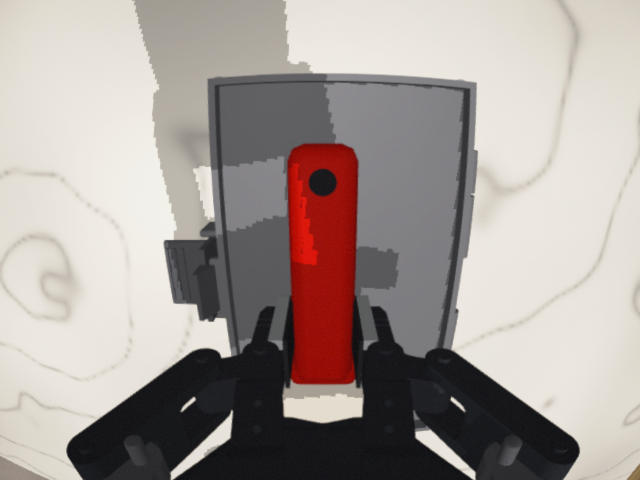

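The scraper is parallel to the tray and near its middle (tray interior cols 220–465, handle 290–356). Lowering.

```bash
python3 -m inch '[{"dp":[5,20,1],"delta_rot":[0,0,0],"gripper":-1},{"dp":[4,20,1],"delta_rot":[0,0,0],"gripper":-1},{"dp":[0,14,0],"delta_rot":[0,0,0],"gripper":-1},{"dp":[0,6,0],"delta_rot":[0,0,0],"gripper":-1},{"dp":[0,2,0],"delta_rot":[0,0,0],"gripper":-1}]'
python3 -m inch '[{"dp":[0,1,0],"delta_rot":[0,0,0],"gripper":-1},{"dp":[0,1,0],"delta_rot":[0,0,0],"gripper":-1},{"dp":[0,0,0],"delta_rot":[0,0,0],"gripper":-1},{"dp":[0,0,0],"delta_rot":[0,0,0],"gripper":-1},{"dp":[0,0,0],"delta_rot":[0,0,0],"gripper":-1}]'
python3 - <<'E'
from h import *
cst()
E
```

```text
t: 19.58
tcp_pos: [0.4995, 0.1841, 0.0521]
ee_rot: [-1.152, -1.288, 1.293]
contact_force: [-0.6, 0.3, 0.1]
grip_width: 0.0249
t: 20.0
tcp_pos: [0.5005, 0.1851, 0.0519]
ee_rot: [-1.153, -1.292, 1.292]
contact_force: [-0.0, 0.1, -1.5]
grip_width: 0.0247
t 20.0 case mm 0.9 19.5 51.9 F [-0.   0.1 -1.5]
```

```bash
python3 -m inch '[{"dp":[0,1,0],"delta_rot":[0,0,0],"gripper":-1},{"dp":[0,1,0],"delta_rot":[0,0,0],"gripper":-1},{"dp":[0,0,0],"delta_rot":[0,0,0],"gripper":-1},{"dp":[0,0,0],"delta_rot":[0,0,0],"gripper":-1},{"dp":[0,0,0],"delta_rot":[0,0,0],"gripper":-1}]'
python3 -m inch '[{"dp":[0,0,0],"delta_rot":[0,0,0],"gripper":-0.1},{"dp":[0,0,0],"delta_rot":[0,0,0],"gripper":-0.1},{"dp":[0,0,0],"delta_rot":[0,0,0],"gripper":-0.1},{"dp":[0,0,0],"delta_rot":[0,0,0],"gripper":-0.1},{"dp":[0,-5,0],"delta_rot":[0,0,0],"gripper":-0.1}]'
python3 - <<'E'
from h import *
cst(); snap('wrist','w18')
E
```

```text
t: 20.42
tcp_pos: [0.5005, 0.1851, 0.0498]
ee_rot: [-1.153, -1.292, 1.292]
contact_force: [-1.1, -0.0, 5.3]
grip_width: 0.0247
t: 20.83
tcp_pos: [0.4987, 0.1847, 0.0528]
ee_rot: [-1.151, -1.289, 1.294]
contact_force: [-0.8, -0.6, -0.2]
grip_width: 0.0383
t 20.83 case mm 0.7 21.3 52.8 F [-0.8 -0.6 -0.2]
```

View pics/w18.png

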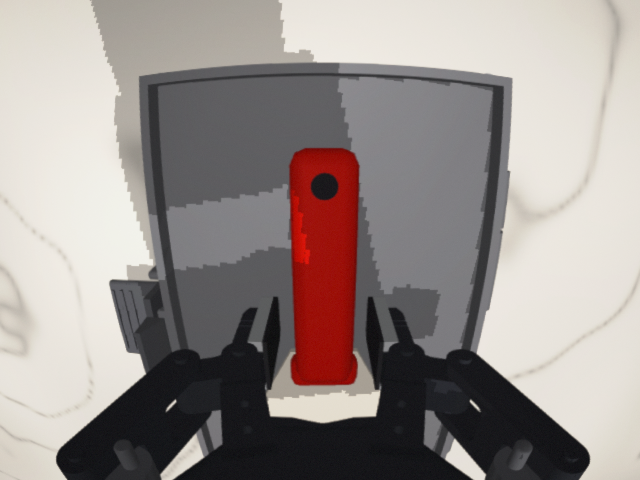

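The pads are clear on both sides and the scraper lies flat. Lift and back away to look.

```bash
python3 -m inch '[{"dp":[0,-20,0],"delta_rot":[0,0,0],"gripper":-0.1},{"dp":[0,-40,0],"delta_rot":[0,0,0],"gripper":-0.1},{"dp":[0,-40,0],"delta_rot":[0,0,0],"gripper":-0.1},{"dp":[35,-20,0],"delta_rot":[0,0,0],"gripper":-0.1},{"dp":[40,-5,0],"delta_rot":[0,0,0],"gripper":-0.1}]'
python3 -m inch '[{"dp":[41,0,0],"delta_rot":[0,0,0],"gripper":-0.1},{"dp":[41,0,0],"delta_rot":[0,0,0],"gripper":-0.1},{"dp":[41,0,0],"delta_rot":[0,0,0],"gripper":-0.1},{"dp":[41,0,0],"delta_rot":[0,0,0],"gripper":-0.1},{"dp":[41,0,0],"delta_rot":[0,0,0],"gripper":-0.1}]'
python3 -m inch '[{"dp":[0,0,0],"delta_rot":[0,0,0],"gripper":-0.1},{"dp":[0,0,0],"delta_rot":[0,0,0],"gripper":-0.1},{"dp":[0,0,0],"delta_rot":[0,0,0],"gripper":-0.1},{"dp":[0,0,0],"delta_rot":[0,0,0],"gripper":-0.1},{"dp":[0,0,0],"delta_rot":[0,0,0],"gripper":-0.1}]'
python3 - <<'E'
from h import *
cst(); snap('top','t19'); snap('scene','s19')
E
```

```text
t: 21.3
tcp_pos: [0.495, 0.26, 0.186]
ee_rot: [-1.16, -1.297, 1.282]
contact_force: [1.4, 1.2, 0.6]
grip_width: 0.0386
t: 21.72
tcp_pos: [0.468, 0.4653, 0.1795]
ee_rot: [-1.152, -1.292, 1.292]
contact_force: [0.7, -0.0, -0.3]
grip_width: 0.0385
t: 22.13
tcp_pos: [0.469, 0.462, 0.1793]
ee_rot: [-1.153, -1.29, 1.291]
contact_force: [-0.4, 0.3, -0.4]
grip_width: 0.0382
t 22.13 case mm 279.5 19.4 179.3 F [-0.4  0.3 -0.4]
```

View pics/t19.png

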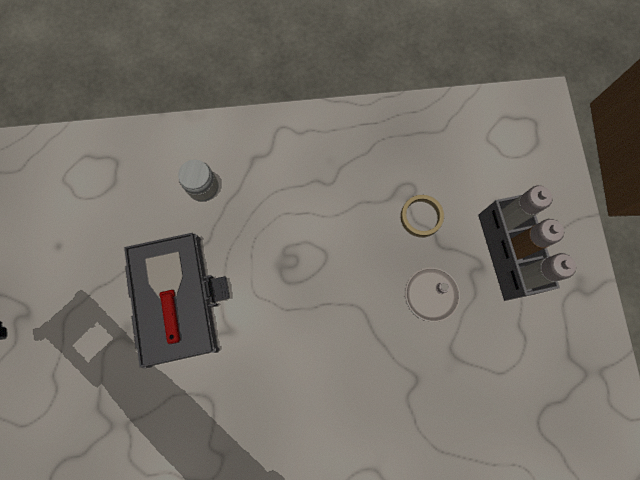

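View pics/s19.png

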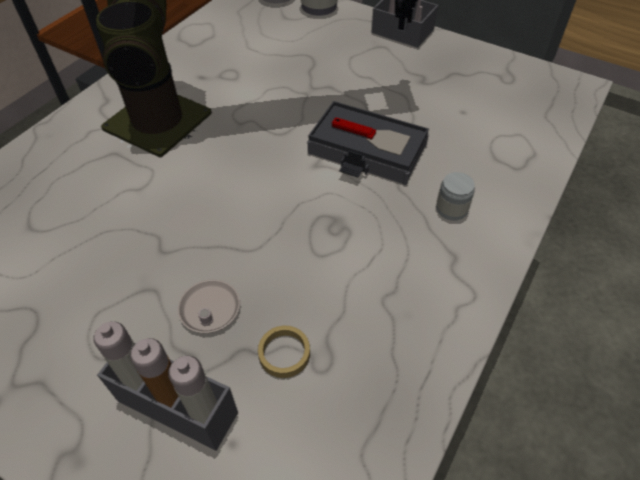

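Top view: the tray is shut and the scraper lies inside its rim, from blade at (163, 258) to handle end at (173, 340). One cap stands in the dish at (441, 288), and the tin, tape and rack have not moved. Handing in.

```bash
python3 -c "
from h import *
print(env.finish_job())"
```

```text
the job is handed in; nothing more can be done
None
```

The kit case is restocked and the job is handed in after about 22 s of robot time; no verdict was reported. I pressed the latch to pop the tray and laid the punch in the long compartment. I stood one cap upright in the small compartment, pressed the tray shut, and then laid the scraper flat inside the rim.

**Last checks:**
- **Tray:** it stays shut, its floor measured about 47 to 48 mm high after closing, the same as at the start, and it looks shut in the final pictures.
- **Scraper:** it lies centred within the tray's rim, parallel to it.
- **Everything else:** the other cap stands in the dish, and the dish, tin, tape and rack appear where they were.
- **Contact:** the gripper is well clear of everything and reads about 0 N. The highest force I read was about 12 N, while pressing the tray and the latch.

**One disagreement:** while I pressed the tray shut, the fingertip read 39 to 42 mm, below the tray's shut height. I took that as give in the tray or the fingers. The tray went back to its shut height when I lifted off and stayed there. I could not check what lies under it after that.

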